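# Close the loaded battery case

## Task

Put the loose battery pack into the empty cell of the sloping case, then put the lid on: its lower edge tucked under the keeper lip, its upper edge dropped in behind the upper stop so that it lies flat on the rim, centred from side to side. Last, swing the clamp down until its foot presses on the lid, and leave the other things on the table where they are.

Things in the scene. Friction and masses are not known exactly. Their poses are not given: they have to be found in the camera images.
- case: Grey open battery case fixed on a stand, sloping, upper end towards the robot. Origin: centre of its underside; x up the slope (24 degrees above level), y across, z square to the slope, out of its mouth. 130 (x) by 144 (y) mm outside, rim at z = 46 mm, floor 5 mm, walls 5 mm. The sides have no guides: centre the lid on the case in y.
- cells (a point): Centre of the middle cell's floor (case z = 5 mm). Two dividers along x, 4 mm thick and up to case z = 28 mm, make three cells, each 120 (x) by 42 (y) mm, centred at case y = -46, 0 and +46 mm. Two hold a pack, one is empty but for a thin paper slip.
- mouth (a point): Centre of the case's mouth at rim height. Round it sits a steel retaining frame, one piece, set anywhere within 6 mm up or down the slope (not told here: feel for it) and fast there. At the lower end its keeper: a wall, inner face at case x = -63 mm (+-6), with a 4 mm thick lip reaching 12 mm up the slope from it, underside 11 mm above the rim. Frame 158 mm wide.
- upper_end (a point): Point of the case at x = 64 mm on the rim, within 6 mm of the frame's upper stop: a bar rising 6 mm above the rim, 5 mm thick, its inner face 127 mm up the slope from the keeper wall. The lid (124 mm) so has 3 mm of play: it goes in lower edge first with its upper edge raised, is pushed home against the keeper wall, then lowered behind the stop onto the rim.
- pack_mid (a point): Centre of the loose battery pack, a black block 56 (x) by 32 (y) by 36 (z) mm, 150 g, standing on the table; its axes are the pack's, z up. In the case it must stand on the cell floor with its long side along the cell (either way round), its underside at the case's z = 5 mm; anywhere along the cell will do.
- pack_b_mid (a point): Centre of one of two equal packs already in the case, standing in a cell against the lower wall.
- pack_c_mid (a point): Centre of the other pack already in the case.
- lid: Loose flat aluminium lid, 124 (x) by 140 (y) by 4 mm, about 220 g, lying on the table; origin at the centre of its underside, z up through its knob. Either x end may go under the keeper. On the case, its underside lies at the case's z = 46 mm.
- lid_knob (a point): Centre of the lid's square black knob, 26 by 26 mm and 30 mm high (19 mm above the lid's underside; the knob stands on the lid from 4 to 34 mm), sides along the lid's x and y.
- clamp (a joint): Angle of the steel clamp on the case's upper end, rad: 0 = down, foot just on a seated 4 mm lid; grows as it swings up and over towards the robot; begins open at 1.75 to 2.05, ends at -0.08 and 2.1. It is stiff and stays where it is left: about 4 N at its grip bar moves it, and pressing it down with up to 15 N does no harm.
- clamp_hinge (a point): Centre of the clamp's hinge, fixed on the case at x = 112, z = 58 mm of the case's frame; the hinge axis is the case's y. Its bracket, 34 mm wide, spans case x = 68 to 121 mm and reaches up to z = 68 mm.
- clamp_grip (a point): Centre of the clamp's grip bar, a 12 mm round bar 50 mm long along the case's y, at the free end of the clamp arm, 74 mm from the hinge. Arm 14 mm wide and 8 mm thick, from hinge to bar. Clamp at angle a: the bar is at x = 112 - 74 cos a, z = 58 + 74 sin a mm of the case.
- mug: White mug, 80 mm wide, 92 high: leave alone. Origin at its foot.
- jar: Closed glass jar, 60 mm wide, 85 high: leave alone.
- spool: Grey spool, 56 mm wide, 42 high: leave alone.
- driver: Screwdriver lying on the table, about 200 mm long: leave alone.
- adaptor: Black mains adaptor block, 85 by 55 by 35 mm: leave alone.
Not all that is in view belongs to the job. Of the things like the lid, leave any that is orange; of the rest the smaller one is meant.

How it is judged:
By the outcome, as a careful person would: the job done as asked, in the order asked, and still so for the second after the job is handed in, with the robot touching nothing.
It also fails if it takes over 66 s, if anything falls off the work surface, if the arm or the gripper's body presses on something with over 40 N, if the wrist force passes 120 N, or if a joint passes its speed limit or range.

## Robot

A 6-joint arm with a two-finger parallel gripper is mounted at the origin on the work surface. World frame = base frame: x ahead of the robot, y to its left, z up, the work surface at z = 0. Lengths are in m, angles in rad, forces in N, time in s.
With the tool pointing down it reaches from about 0.375 to 0.925 m from the base axis. Payload 5.7 kg.
Tool frame: the origin (TCP) lies on the mounting face of the last link; the fingertips stand 173 mm ahead of it and the grasp point (between the pads) lies 155 mm ahead of it; z points along the fingers, y is the line along which they close (so a half turn about z gives the same grasp; the last joint's range is limited). The gripper opens to 85 mm and grips with 20 to 120 N. Pads are 22 mm wide; open, the fingers measure 114 mm over their backs; the gripper's body (76 mm by 85 mm) begins 54 mm behind the grasp point. The pads swing forward as they close: fully open they stand 13 mm farther back than shut.
Start: joints at [-1.25, 0.359, 1.51, -0, 1.272, -0.115], TCP at [0.253, -0.544, 0.405] pointing down, gripper open.
Joint ranges: [-2.97, 2.97], [-1.01, 2.36], [0.21, 2.38], [-0.96, 4.11], [0.2, 2.71], [-2.98, 2.98]. Speed limits (rad/s): [2.39, 2.39, 3.14, 3.14, 3.14, 3.14].

## Interface

Orientations are given as a 3x3 rotation matrix whose columns are the frame's x, y, z axes.
In Python, from workcell import observe, snapshot, workorder, finder gives the robot as it stands.
- The arm moves only by the shell command python3 -m crank 'ROWS' [OPENING]. ROWS is JSON, a list of rows, each a list of 2 entries, a list of its own where there are three numbers: the shift along the tool's x, y, z in cm, then the turn, a rotation vector about the tool's x, y, z in degrees. A call has 1 to 12 rows; each row is the pose to reach, as a shift and turn from the pose commanded when the call began, along the tool's axes at that moment; what a row does not reach only later rows make up. A row lasts 1/8 s, in which the tool goes at most 62.5 mm and 10.7 degrees, less where a joint would pass 70% of its speed; a pose out of reach is approached as far as the arm can. A call with a gripper value outside its range is refused whole. OPENING is the gripper command: -1 is shut, 1 is fully open, values between are in proportion, set as the call begins (- or left out, the last holds). The fingers move at their own pace and stop on an object; the grip force is fixed at half the most. Time passes only in rows, so rows that repeat a pose let the fingers close. It gives the time, the measured TCP pose, the force, the opening and the grip force at its end, in the units of the state.
- observe(): the state, without advancing time (a new reading comes with each control period).
- snapshot(name): name is "scene" or "top" or "wrist"; returns a dict with "color" (420x560x3 uint8, red, green, blue), "fx", "fy", "cx", "cy" (pixels), "k1" (the pictures are not rectified: a ray, as slopes to the right and down, at radius r is drawn at 1 + k1 r^2 times it, then the intrinsics apply), "eye" and "attitude" of the camera in the world; the wrist camera has in their place "hand_eye" (4x4, takes a point from camera to tool coordinates, whose origin is the TCP and whose axes are the flange's). Camera axes: x right, y up, looking along -z (the intrinsics and any distortion apply to the point x, -y, -z); pixel columns grow to the right and rows downward; lengths in m; the calibration is good to about 2 mm. A picture is of the moment at which its call begins: read the wrist's pose just before it. There is no depth.
- workorder.job_done(): hands the job in; it is judged then, once.
Trained networks look in a picture, given as the dict that the camera call returned (one of the last four; its "shot" number tells which), for a name from the list of things; names that differ only in an ending like _2 or _b are one class to them, and where a whole thing is asked for, a point or a joint stands for the part that bears it (a point fixed in the world has none). Each returns a list of dicts, best first, with "conf" (0 to 1); they miss things now and then, are a little off and sometimes report something else, mostly with a low value. They report only what shows in the picture. A call takes as long as a camera call. They do not tell look-alikes from the thing itself.
- finder.recognise(picture, target): "box" ([left, top, right, bottom] in pixels, round what is visible of it).
The state is a dict: "time_s": time; "joint_positions": joint angles; "joint_vel": joint speeds; "joint_efforts": joint torques, N m; "eef_pos": TCP position; "orientation": TCP orientation; "force": force on the tool from outside, world axes, zero at the start; "torque": the same for the moment, N m; "opening": finger opening in m; "grasp_force": force on a finger pad.
Only numpy, scipy, OpenCV 4.12 (cv2) and the standard library are available. Lean on these libraries where they do the work, as an engineer would, in place of code of your own. Each camera call takes 0.05 s, during which the arm holds its last target. There are 200 camera calls.

## Working session

There is one attempt and no reset: what is moved stays moved. The work goes in short steps, Python scripts to look and compute and a shell command to move; the robot and the scene stay as the last step left them, time stands still between calls to the robot, and variables do not carry over. Pictures are saved under pics/ and viewed, at most 10 in all, crops included, and the job is handed in when it is done.

```bash
ls; mkdir -p pics; cat > h.py <<'E'
import numpy as np, cv2
from workcell import observe, snapshot, workorder, finder
E
python3 - <<'E'
from h import *
S=observe(); print({k:np.round(v,3).tolist() for k,v in S.items()})
for n in ("scene","top"):
    p=snapshot(n); cv2.imwrite(f"pics/{n}1.png",p["color"][...,::-1])
    print(n,{k:np.round(p[k],4).tolist() for k in p if k not in("color",)})
    for t in ("case","lid","lid_knob","pack_mid","clamp","clamp_grip","mug","jar","spool","driver","adaptor"):
        print(t,[(np.round(d["box"]).tolist(),round(d["conf"],2)) for d in finder.recognise(p,t)][:4])
E
```

```text
pics
{'time_s': 0.0, 'joint_positions': [-1.25, 0.36, 1.511, 0.0, 1.273, -0.115], 'joint_vel': [0.001, 0.002, -0.0, 0.001, 0.0, 0.002], 'joint_efforts': [0.001, -52.761, -27.861, -0.0, 0.013, -0.0], 'eef_pos': [0.253, -0.544, 0.404], 'orientation': [[0.907, 0.422, -0.001], [0.422, -0.907, 0.002], [0.0, -0.002, -1.0]], 'force': [0.391, -0.108, 0.625], 'torque': [-0.021, 0.009, 0.027], 'grasp_force': 0.0, 'opening': 0.085}
scene {'fx': 391.9086, 'fy': 391.9086, 'cx': 282.7752, 'cy': 208.2948, 'k1': -0.0508, 'eye': [1.3144, -0.061, 1.0081], 'attitude': [[0.1899, -0.7305, 0.656], [0.9817, 0.15, -0.1172], [-0.0127, 0.6662, 0.7456]], 'shot': 1}
case [([247.0, 171.0, 297.0, 251.0], 0.85)]
lid [([274.0, 165.0, 319.0, 198.0], 0.72), ([132.0, 166.0, 193.0, 213.0], 0.65), ([136.0, 221.0, 185.0, 261.0], 0.6), ([245.0, 172.0, 298.0, 250.0], 0.28)]
lid_knob [([134.0, 224.0, 184.0, 263.0], 0.92), ([131.0, 165.0, 193.0, 212.0], 0.61), ([274.0, 162.0, 317.0, 200.0], 0.6)]
pack_mid [([340.0, 208.0, 365.0, 230.0], 0.82)]
clamp [([365.0, 239.0, 403.0, 273.0], 0.53), ([263.0, 172.0, 280.0, 191.0], 0.43)]
[... 672 characters left out ...]
6.0, 311.0], 0.74), ([225.0, 248.0, 288.0, 306.0], 0.66), ([397.0, 198.0, 449.0, 240.0], 0.65)]
lid_knob [([225.0, 248.0, 288.0, 308.0], 0.94), ([403.0, 197.0, 447.0, 241.0], 0.71), ([314.0, 119.0, 338.0, 142.0], 0.28)]
pack_mid [([194.0, 185.0, 212.0, 208.0], 0.6)]
clamp []
clamp_grip [([288.0, 210.0, 306.0, 220.0], 0.64), ([397.0, 196.0, 450.0, 240.0], 0.41)]
mug [([269.0, 158.0, 333.0, 229.0], 0.71), ([175.0, 121.0, 216.0, 149.0], 0.57)]
jar [([379.0, 123.0, 405.0, 148.0], 0.8)]
spool [([313.0, 119.0, 337.0, 143.0], 0.77)]
driver [([148.0, 148.0, 160.0, 208.0], 0.79), ([399.0, 198.0, 448.0, 242.0], 0.42), ([268.0, 155.0, 336.0, 229.0], 0.26)]
adaptor [([228.0, 111.0, 248.0, 139.0], 0.96)]
```

```bash
python3 - <<'E'
import cv2
a=cv2.imread("pics/top1.png")[90:330,130:480]; cv2.imwrite("pics/topc.png",cv2.resize(a,(800,549),interpolation=cv2.INTER_CUBIC))
a=cv2.imread("pics/scene1.png")[140:320,120:420]; cv2.imwrite("pics/scenec.png",cv2.resize(a,(800,480),interpolation=cv2.INTER_CUBIC))
E
```

```text
(no output)
```

View pics/topc.png

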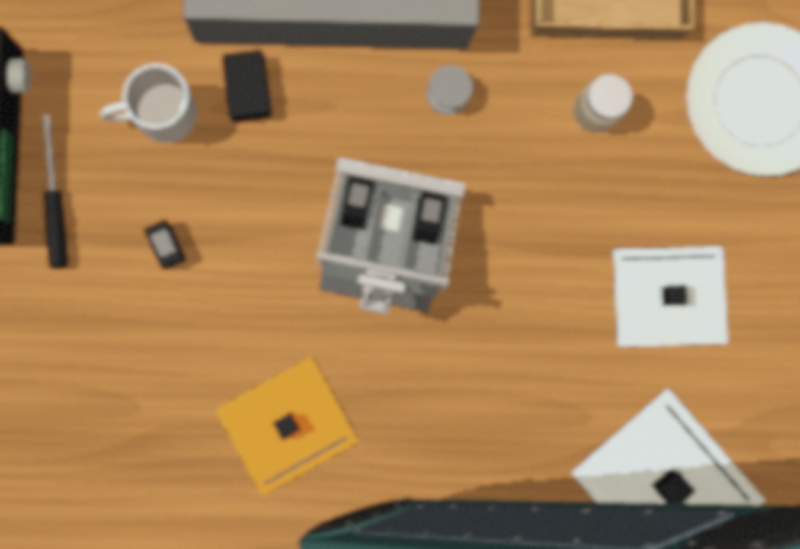

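View pics/scenec.png

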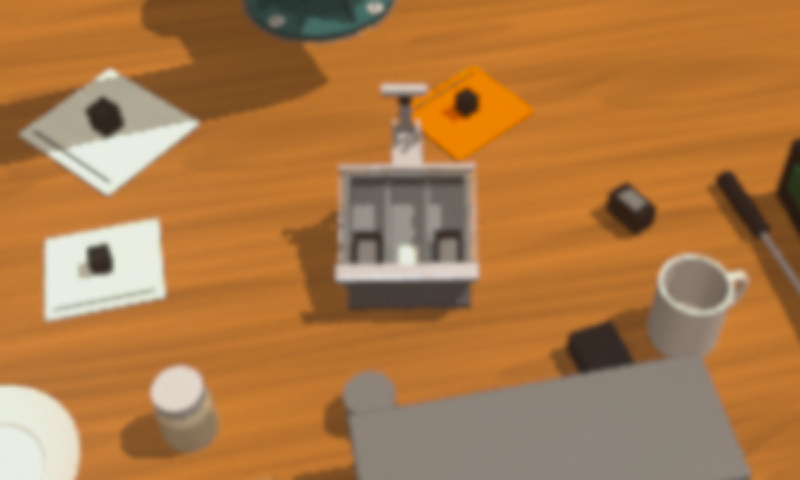

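The case is at the crop centre with its lower end away from the robot. The middle cell is empty apart from the paper slip. The loose pack is at crop (165,243). The right-hand white plate at (670,296), about 143x125 mm, is the lid. The plate at (670,480) is larger, and the one at (285,425) is orange.

```bash
cat >> h.py <<'E'
from scipy.spatial.transform import Rotation as R
from scipy.optimize import least_squares
def cam(p,S=None):
    if "eye" in p: return np.array(p["eye"]),np.array(p["attitude"])
    H=np.array(p["hand_eye"]);O=np.array(S["orientation"])
    return np.array(S["eef_pos"])+O@H[:3,3],O@H[:3,:3]
def proj(P,p,c):
    q=(np.atleast_2d(P)-c[0])@c[1]; s=np.c_[q[:,0]/-q[:,2],q[:,1]/q[:,2]]
    s=s*(1+p["k1"]*(s**2).sum(1,keepdims=True))
    return s*[p["fx"],p["fy"]]+[p["cx"],p["cy"]]
def ray(uv,p,c):
    d=(np.atleast_2d(uv)-[p["cx"],p["cy"]])/[p["fx"],p["fy"]]; s=d.copy()
    for _ in range(10): s=d/(1+p["k1"]*(s**2).sum(1,keepdims=True))
    v=np.c_[s[:,0],-s[:,1],-np.ones(len(s))]@c[1].T
    return v
def onz(uv,z,p,c):
    v=ray(uv,p,c); return c[0]+v*((z-c[0][2])/v[:,2])[:,None]
def tri(obs): # [(uv,p,c)]
    A=0;b=0
    for uv,p,c in obs:
        d=ray(uv,p,c)[0]; d/=np.linalg.norm(d); M=np.eye(3)-np.outer(d,d); A=A+M;b=b+M@c[0]
    return np.linalg.solve(A,b)
def caseR(yaw): # case axes in world; yaw = heading of case x (horizontal part)
    return R.from_euler('z',yaw).as_matrix()@R.from_euler('y',-np.radians(24)).as_matrix()
def move(S,pos,O): # shift in cm (tool axes), rotvec deg
    T=np.array(S["orientation"]); return np.round(T.T@(np.array(pos)-S["eef_pos"])*100,2).tolist(),np.round(np.degrees(R.from_matrix(T.T@O).as_rotvec()),1).tolist()
def down(yaw): # tool y (closing) axis heading = yaw, pointing down
    y=np.array([np.cos(yaw),np.sin(yaw),0]);z=np.array([0,0,-1.]);return np.c_[np.cross(y,z),y,z]
E
python3 - <<'E'
from h import *
a=snapshot("top");b=snapshot("scene");w=snapshot("wrist")
print(np.round(w["hand_eye"],3).tolist(),w["fx"],w["cx"],w["cy"],w["k1"])
T=lambda u,v:(u/2.2857+130,v/2.2875+90); Sc=lambda u,v:(u/2.6667+120,v/2.6667+140)
ca,cb=cam(a),cam(b)
for n,t,s in [("pack",(160,241),(632,204)),("knob",(675,295),(98,258)),("lowL(lip)",(341,160),(478,270)),("lowR",(464,188),(336,274)),("upL",(320,257),(475,167)),("upR",(446,283),(340,167)),("grip",(382,284),(405,89))]:
    print(n,np.round(tri([(T(*t),a,ca),(Sc(*s),b,cb)]),3))
print("lid",np.round(onz([T(*q) for q in [(613,249),(722,247),(728,345),(618,346)]],.004,a,ca),3).tolist())
print("pack top",np.round(onz([T(*q) for q in [(145,230),(168,222),(184,259),(161,268)]],.036,a,ca),3).tolist())
E
```

```text
[[0.001, 0.962, 0.275, 0.07], [1.0, -0.001, 0.0, 0.0], [0.0, 0.275, -0.962, 0.032], [0.0, 0.0, 0.0, 1.0]] 296.76598462588225 282.49921826024286 212.3167807572834 -0.010887841910499645
pack [0.536 0.328 0.026]
knob [ 0.482 -0.326  0.018]
lowL(lip) [0.635 0.105 0.08 ]
lowR [ 0.605 -0.048  0.073]
upL [0.512 0.128 0.112]
upR [ 0.484 -0.024  0.115]
grip [0.474 0.057 0.215]
lid [[0.541, -0.25, 0.004], [0.546, -0.391, 0.004], [0.42, -0.398, 0.004], [0.416, -0.257, 0.004]]
pack top [[0.549, 0.347, 0.036], [0.559, 0.318, 0.036], [0.513, 0.297, 0.036], [0.501, 0.325, 0.036]]
```

```bash
python3 -m crank '[[[6,-2,0],[0,0,0]],[[12,-4,0],[0,0,-5]],[[18,-6,0],[0,0,-15]],[[24,-8,0],[0,0,-25]],[[30,-10,0],[0,0,-35]],[[30,-10,0],[0,0,-35]],[[30,-10,0],[0,0,-35]]]' 1
cat > look.py <<'E'
from h import *
import sys,pickle
S=observe(); p=snapshot("wrist"); n=sys.argv[1]
cv2.imwrite(f"pics/{n}.png",p["color"][...,::-1]); pickle.dump((S,{k:v for k,v in p.items()}),open(f"{n}.pkl","wb"))
for t in sys.argv[2:]: print(t,[(np.round(d["box"]).tolist(),round(d["conf"],2)) for d in finder.recognise(p,t)][:3])
print(np.round(S["eef_pos"],4),np.round(S["orientation"],3).tolist(),S["time_s"])
E
python3 look.py w1 lid lid_knob
python3 -c "
from h import *
S=observe();print(move(S,[.535,.09,.44],down(np.radians(-5))))"
```

```text
time_s: 2.22
eef_pos: [0.483, -0.3265, 0.4046]
orientation: [[0.5, 0.866, -0.001], [0.866, -0.5, -0.0], [-0.001, -0.0, -1.0]]
force: [-0.5, -0.3, 0.4]
opening: 0.0854
grasp_force: 0.0
lid [([209.0, 105.0, 351.0, 247.0], 0.85), ([60.0, 189.0, 203.0, 317.0], 0.71), ([402.0, 1.0, 473.0, 24.0], 0.2)]
lid_knob [([211.0, 104.0, 352.0, 250.0], 0.79), ([62.0, 187.0, 206.0, 318.0], 0.75)]
[ 0.483  -0.3265  0.4046] [[0.5, 0.866, -0.001], [0.866, -0.5, -0.0], [-0.001, -0.0, -1.0]] 2.225
([38.78, -16.42, -3.55], [-0.0, 0.0, -25.2])
```

```bash
python3 -m crank '[[[4,-1.7,-2],[0,0,-3]],[[9.5,-4,-3.5],[0,0,-6]],[[15,-6.3,-3.5],[0,0,-10]],[[20.5,-8.7,-3.5],[0,0,-14]],[[26,-11,-3.5],[0,0,-18]],[[31.5,-13.3,-3.5],[0,0,-22]],[[37,-15.6,-3.5],[0,0,-25]],[[39,-16.5,-3.5],[0,0,-25]],[[39,-16.5,-3.5],[0,0,-25]],[[39,-16.5,-3.5],[0,0,-25]]]'
python3 look.py w2 case clamp_grip pack_mid
python3 - <<'E'
import cv2
a=cv2.imread("pics/w1.png")[80:340,40:390];b=cv2.imread("pics/w2.png")
a=cv2.resize(a,(350,260))
import numpy as np
cv2.imwrite("pics/w1c.png",cv2.resize(cv2.imread("pics/w1.png")[90:270,190:370],(600,600),interpolation=cv2.INTER_CUBIC))
E
```

```text
time_s: 3.62
eef_pos: [0.5353, 0.0921, 0.4397]
orientation: [[0.089, 0.996, -0.0], [0.996, -0.089, -0.001], [-0.001, -0.0, -1.0]]
force: [-0.6, -0.3, -0.1]
opening: 0.0854
grasp_force: 0.0
case [([194.0, 160.0, 374.0, 322.0], 0.8), ([292.0, 249.0, 342.0, 280.0], 0.62)]
clamp_grip [([196.0, 240.0, 219.0, 320.0], 0.94)]
pack_mid [([245.0, 0.0, 264.0, 10.0], 0.52)]
[0.5353 0.0921 0.4397] [[0.089, 0.996, -0.0], [0.996, -0.089, -0.001], [-0.001, -0.0, -1.0]] 3.625
```

View pics/w2.png

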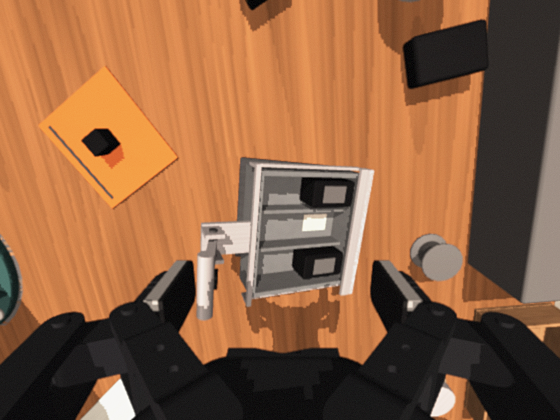

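View pics/w1c.png

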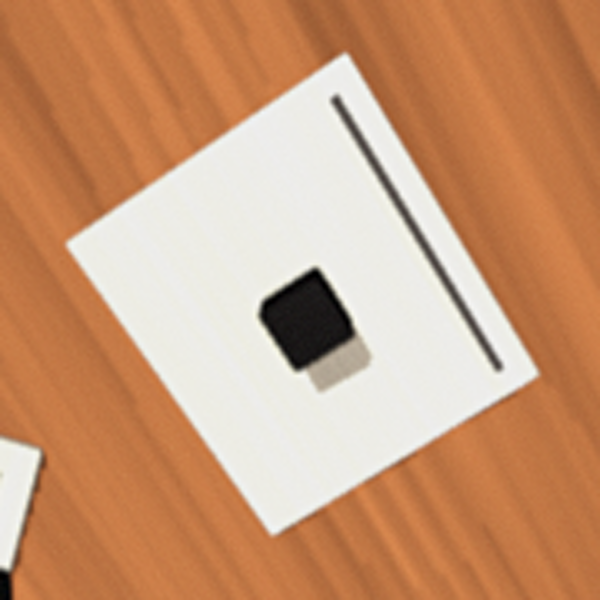

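w2 shows the case at (245-374, 157-305), the open clamp's bar at (205,280) and the empty middle cell with its slip at (314,222). w1c shows the right lid with its four corners and knob.

```bash
python3 - <<'E'
import cv2
b=cv2.imread("pics/w2.png")
cv2.imwrite("pics/w2c.png",cv2.resize(b[150:330,190:390],(660,594),interpolation=cv2.INTER_CUBIC))
E
```

```text
(no output)
```

View pics/w2c.png

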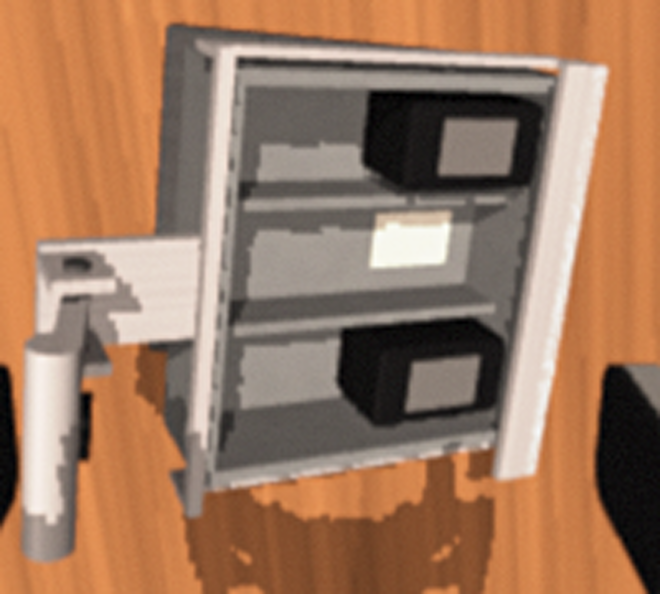

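```bash
cat > fit.py <<'E'
from h import *
import pickle
S,p=pickle.load(open("w2.pkl","rb"));c=cam(p,S)
sc=snapshot("scene");cs=cam(sc)
W=lambda u,v:(u/3.3+190,v/3.3+150); Sc=lambda u,v:(u/2.6667+120,v/2.6667+140)
def P(q):
    f=q[4];a=q[5];bx,bz=112-74*np.cos(a),58+74*np.sin(a)
    return [((-51+f,-79,61),W(558,62),1),((-51+f,79,61),W(497,475),1),((64+f,-79,52),W(238,47),1),((64+f,79,52),W(205,488),1),
    ((-32,-46,41),W(479,148),1),((-32,46,41),W(443,383),1),
    ((60,25,28),W(235,330),1),((60,-21,28),W(243,206),1),((-60,25,28),W(497,309),.5),
    ((bx,-25,bz),W(50,347),1),((bx,25,bz),W(47,550),1)],[((-51+f,79,61),Sc(338,264),.7),((-51+f,-79,61),Sc(477,263),.7),((bx,0,bz),Sc(405,89),.7),((64+f,-79,52),Sc(475,166),.5),((64+f,79,52),Sc(340,166),.5)]
def res(q):
    A=caseR(q[3]);o=q[:3];r=[]
    for L,pp,cc in zip(P(q),(p,sc),(c,cs)):
        X=np.array([l[0] for l in L])/1000@A.T+o
        r.append(((proj(X,pp,cc)-[l[1] for l in L])*np.array([[l[2]] for l in L])).ravel())
    r.append([q[4]/6]); return np.concatenate(r)
s=least_squares(res,[.56,.04,.05,np.radians(169),0,1.9],x_scale=[.01,.01,.01,.05,3,.1],loss="soft_l1")
q=s.x; print(np.round(q,4),np.degrees(q[3])); print(np.round(res(q),1).reshape(-1)[:22].reshape(-1,2).tolist(),np.round(res(q)[22:],1))
np.save("case.npy",q)
S1,p1=pickle.load(open("w1.pkl","rb"));c1=cam(p1,S1)
uv=np.array([(347,53),(66,243),(274,535),(540,375)])/3.3333+[190,90]
def r1(l):
    X=np.array([(-62,-70,4),(62,-70,4),(62,70,4),(-62,70,4)])/1000@R.from_euler('z',l[2]).as_matrix().T+[l[0],l[1],0]
    return X
C=onz(uv,.004,p1,c1);print(np.round(C,3).tolist())
s=[least_squares(lambda l:(proj(r1(l),p1,c1)-np.roll(uv,k,0)).ravel(),[.48,-.325,np.radians(t)]) for k in range(4) for t in(3,183)]
b=min(s,key=lambda s:s.cost);print("lid",b.x,np.degrees(b.x[2]),b.cost); print("knob",onz(np.array([305,318])/3.3333+[190,90],.034,p1,c1)); np.save("lid.npy",b.x)
E
python3 fit.py
```

```text
[0.5447 0.0433 0.04   2.9657 4.6225 1.8886] 169.9211484972592
[[2.0, 0.4], [0.4, 0.3], [-0.9, 0.5], [-0.4, 7.4], [1.0, -0.9], [2.0, -1.3], [-6.2, 1.9], [-6.0, 1.5], [0.2, 0.1], [0.0, -2.0], [-0.0, -3.1]] [-0.6  0.6  0.   0.2 -0.6  0.6 -0.3  0.5 -0.5  1.   0.8]
[[0.542, -0.252, 0.004], [0.419, -0.258, 0.004], [0.427, -0.397, 0.004], [0.549, -0.391, 0.004]]
lid [ 0.48390719 -0.32432359 -3.09074024] -177.08637124720744 0.8819519017500206
knob [[ 0.48456352 -0.32143498  0.034     ]]
```

```bash
sed -i 's/((64+f,79,52),W(205,488),1)/((64+f,79,52),W(203,512),1)/; s/((60,25,28),W(235,330),1),((60,-21,28),W(243,206),1),//' fit.py; sed -i 's/\[:22\]/[:18]/;s/\[22:\]/[18:]/' fit.py; python3 fit.py
python3 - <<'E'
from h import *
S=observe();print(move(S,[.53,.29,.33],down(np.radians(25))))
E
```

```text
[0.5422 0.0441 0.0436 2.9658 2.024  1.8427] 169.92982133747688
[[2.4, 0.3], [0.6, 1.1], [-1.3, 0.4], [-0.2, 1.1], [-0.6, -0.7], [0.4, -0.5], [-0.5, 0.4], [0.0, -0.5], [-0.0, -0.9]] [-0.6  0.2  0.1 -0.2 -0.6  0.2 -0.2  0.2 -0.5  0.7  0.3]
[[0.542, -0.252, 0.004], [0.419, -0.258, 0.004], [0.427, -0.397, 0.004], [0.549, -0.391, 0.004]]
lid [ 0.48390719 -0.32432359 -3.09074024] -177.08637124720744 0.8819519017500206
knob [[ 0.48456352 -0.32143498  0.034     ]]
([19.6, -2.29, 10.98], [0.0, 0.0, -30.1])
```

```bash
python3 -m crank '[[[5,-0.5,0],[0,0,-6]],[[11,-1.5,2],[0,0,-15]],[[16,-2,6],[0,0,-24]],[[19.5,-2.3,10],[0,0,-30]],[[19.5,-2.3,11],[0,0,-30]],[[19.5,-2.3,11],[0,0,-30]],[[19.5,-2.3,11],[0,0,-30]]]'
python3 look.py w3 pack_mid
python3 - <<'E'
import cv2
cv2.imwrite("pics/w3c.png",cv2.resize(cv2.imread("pics/w3.png")[60:300,140:420],(700,600),interpolation=cv2.INTER_CUBIC))
E
```

```text
time_s: 4.8
eef_pos: [0.5303, 0.2889, 0.3312]
orientation: [[-0.42, 0.907, 0.002], [0.907, 0.42, 0.001], [-0.0, 0.002, -1.0]]
force: [-0.3, 0.4, -0.1]
opening: 0.0852
grasp_force: 0.0
pack_mid [([270.0, 152.0, 333.0, 188.0], 0.66)]
[0.5303 0.2889 0.3312] [[-0.42, 0.907, 0.002], [0.907, 0.42, 0.001], [-0.0, 0.002, -1.0]] 4.8
```

View pics/w3c.png

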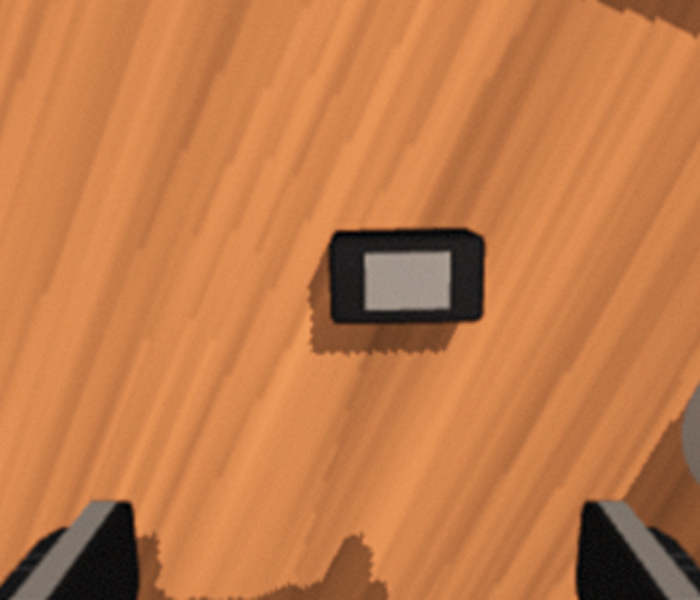

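The pack's label is centred at crop (407,280), nearly aligned with the closing direction.

```bash
python3 - <<'E'
from h import *
import pickle
S,p=pickle.load(open("w3.pkl","rb"));c=cam(p,S)
X=onz(np.array([(363,252),(449,250),(452,308),(366,311),(407.5,280.5),(332,320),(483,319),(333,233)])/2.5+[140,60],.036,p,c);print(np.round(X,4).tolist())
d=X[1]-X[0]+X[2]-X[3];y=np.arctan2(d[1],d[0]);print(np.degrees(y))
print(move(S,[X[4][0],X[4][1],.022+.155],down(y)))
E
```

```text
[[0.5157, 0.3278, 0.036], [0.5428, 0.3412, 0.036], [0.5531, 0.3233, 0.036], [0.5256, 0.3093, 0.036], [0.5343, 0.3254, 0.036], [0.5158, 0.3011, 0.036], [0.5651, 0.3244, 0.036], [0.5034, 0.3294, 0.036]]
26.596644699695823
([3.15, 1.86, 15.42], [0.1, 0.0, -1.7])
```

```bash
python3 -m crank '[[[3.15,1.9,3],[0,0,-1.7]],[[3.15,1.9,8],[0,0,-1.7]],[[3.15,1.9,12.5],[0,0,-1.7]],[[3.15,1.9,15.1],[0,0,-1.7]],[[3.15,1.9,15.1],[0,0,-1.7]],[[3.15,1.9,15.1],[0,0,-1.7]]]' && python3 -m crank '[[[0,0,0],[0,0,0]],[[0,0,0],[0,0,0]],[[0,0,0],[0,0,0]],[[0,0,0],[0,0,0]],[[0,0,0],[0,0,0]],[[0,0,0],[0,0,0]]]' -1
python3 - <<'E'
from h import *
q=np.load("case.npy");A=caseR(q[3]);o=q[:3]
S=observe()
T=np.c_[np.cross(-A[:,0],-A[:,2]),-A[:,0],-A[:,2]]  # tool y = -case x
for z in (120,60,28): 
  P=o+A@[-.005,0,z/1000]+A[:,2]*.155; print(z,np.round(P,3),move(S,P,T))
# intermediate: straight down, heading
P=o+A@[-.005,0,.120]+A[:,2]*.155; print(move(S,[P[0],P[1]+.12,P[2]+.03],T))
E
```

```text
time_s: 5.65
eef_pos: [0.5345, 0.3265, 0.1804]
orientation: [[-0.448, 0.894, 0.002], [0.894, 0.448, 0.001], [0.0, 0.003, -1.0]]
force: [0.3, 0.7, -1.0]
opening: 0.0853
grasp_force: 0.0
time_s: 6.4
eef_pos: [0.5341, 0.3268, 0.1805]
orientation: [[-0.449, 0.894, 0.002], [0.894, 0.449, 0.001], [-0.0, 0.003, -1.0]]
force: [-0.8, 0.3, 6.2]
opening: 0.0549
grasp_force: 64.6
120 [0.657 0.024 0.293] ([-32.59, -2.61, -11.23], [23.3, 7.7, 36.2])
60 [0.633 0.028 0.238] ([-31.13, -4.58, -5.75], [23.3, 7.7, 36.2])
28 [0.62  0.03  0.209] ([-30.35, -5.63, -2.83], [23.3, 7.7, 36.2])
([-21.87, 2.79, -14.22], [23.3, 7.7, 36.2])
```

```bash
python3 -m crank '[[[0,0,-4],[0,0,0]],[[0,0,-9],[2,0.5,3]],[[-3,0,-13],[6,2,9]],[[-9,0,-15],[11,3.5,17]],[[-15,0,-15],[16,5,25]],[[-21,-1,-14],[21,7,32]],[[-27,-2,-12.5],[23.3,7.7,36.2]],[[-32.6,-2.6,-11.2],[23.3,7.7,36.2]],[[-32.6,-2.6,-11.2],[23.3,7.7,36.2]],[[-32.6,-2.6,-11.2],[23.3,7.7,36.2]],[[-32.6,-2.6,-11.2],[23.3,7.7,36.2]]]'
python3 look.py w4
python3 - <<'E'
from h import *
q=np.load("case.npy");A=caseR(q[3]);S=observe()
print(np.round(A.T@(S["eef_pos"]-q[:3])*1000,1),np.round(A.T@S["orientation"],3).tolist())
import cv2
E
```

```text
time_s: 7.78
eef_pos: [0.6562, 0.0249, 0.2914]
orientation: [[0.173, 0.899, -0.402], [0.985, -0.158, 0.071], [-0.0, -0.408, -0.913]]
force: [0.4, 0.4, -0.5]
opening: 0.055
grasp_force: 64.2
[0.6562 0.0249 0.2914] [[0.173, 0.899, -0.402], [0.985, -0.158, 0.071], [-0.0, -0.408, -0.913]] 7.775
[ -4.8  -1.2 273.3] [[0.002, -1.0, 0.002], [-1.0, -0.002, 0.001], [-0.001, -0.002, -1.0]]
```

View pics/w4.png

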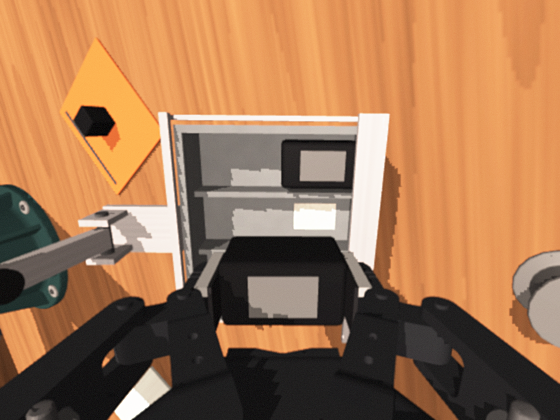

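```bash
python3 - <<'E'
from h import *
import pickle
q=np.load("case.npy");A=caseR(q[3]);S,p=pickle.load(open("w4.pkl","rb"));c=cam(p,S);f=q[4]
def pr(*X): return np.round(proj(np.array(X)/1000@A.T+q[:3],p,c),1).tolist()
print("lip in/ stop in y-79:",pr([-51+f,-79,61],[64+f,-79,52]),"label",pr([-32,-46,41]),"div y-21/-25",pr([30,-21,28],[30,-25,28]), "lip,stop y-20",pr([-51+f,-20,61],[64+f,-20,52]),"divend",pr([-60,-21,28],[-60,-25,28]))
E
python3 -c "
import cv2
cv2.imwrite('pics/w4c.png',cv2.resize(cv2.imread('pics/w4.png')[100:270,90:400],(800,439),interpolation=cv2.INTER_CUBIC))"
```

```text
lip in/ stop in y-79: [[358.9, 112.5], [166.1, 112.9]] label [[322.9, 165.5]] div y-21/-25 [[235.2, 197.1], [235.0, 191.8]] lip,stop y-20 [[352.2, 210.8], [175.3, 206.6]] divend [[357.2, 197.5], [357.6, 192.2]]
```

View pics/w4c.png

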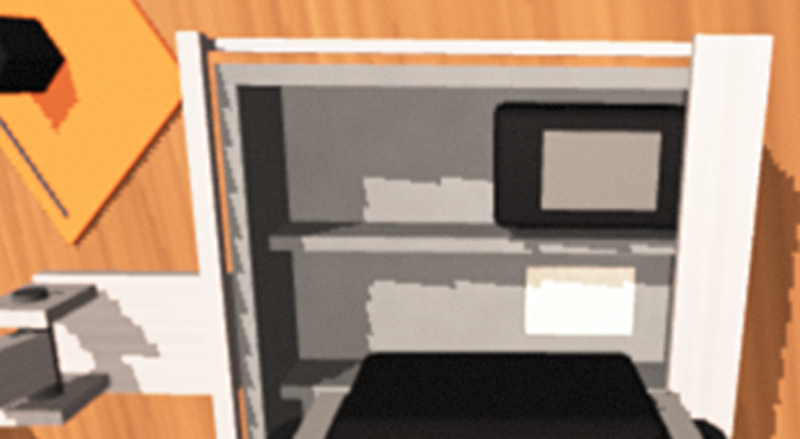

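The projected case model matches this picture within about 1 px (label at (323,166), divider at rows 192-197). I'll lower the pack now.

```bash
python3 -m crank '[[[-0.1,-0.8,2],[0,0,0]],[[-0.1,-0.8,4.5],[0,0,0]],[[-0.1,-0.8,6.5],[0,0,0]],[[-0.1,-0.8,8],[0,0,0]],[[-0.1,-0.8,8.5],[0,0,0]],[[-0.1,-0.8,8.5],[0,0,0]]]'; python3 -m crank '[[[0,0,0.15],[0,0,0]],[[0,0,0.3],[0,0,0]],[[0,0,0.3],[0,0,0]]]'
python3 - <<'E'
from h import *
q=np.load("case.npy");A=caseR(q[3]);S=observe()
print(np.round(A.T@(S["eef_pos"]-q[:3])*1000,1),np.round(A.T@S["force"],2))
E
```

```text
time_s: 8.57
eef_pos: [0.615, 0.0303, 0.217]
orientation: [[0.174, 0.899, -0.402], [0.985, -0.159, 0.071], [-0.0, -0.409, -0.913]]
force: [-0.4, -0.2, -0.7]
opening: 0.0551
grasp_force: 65.2
time_s: 8.95
eef_pos: [0.6148, 0.0302, 0.2164]
orientation: [[0.175, 0.9, -0.4], [0.985, -0.16, 0.071], [0.0, -0.406, -0.914]]
force: [-1.7, 1.7, 13.7]
opening: 0.0552
grasp_force: 72.5
[  2.8   1.  187.9] [ 7.37 -1.39 11.69]
```

```bash
python3 -m crank '[[[0,0,0.1],[0,0,0]],[[0,0,0.1],[0,0,0]],[[0,0,0.1],[0,0,0]]]' 0.5; python3 -m crank '[[[0,0,-2],[0,0,0]],[[0,0,-5],[0,0,0]],[[0,0,-10],[0,0,0]],[[0,0,-14],[0,0,0]],[[0,0,-14],[0,0,0]]]'
python3 look.py w5 pack_mid
python3 - <<'E'
from h import *
l=np.load("lid.npy");S=observe()
print(move(S,[l[0],l[1],.30],down(l[2])),move(S,[l[0],l[1],.30],down(l[2]+np.pi)))
E
```

```text
time_s: 9.32
eef_pos: [0.6116, 0.0308, 0.2161]
orientation: [[0.175, 0.897, -0.407], [0.985, -0.159, 0.072], [0.0, -0.413, -0.911]]
force: [-10.6, 3.1, 23.6]
opening: 0.0637
grasp_force: 13.3
time_s: 9.95
eef_pos: [0.672, 0.0197, 0.3446]
orientation: [[0.175, 0.902, -0.394], [0.985, -0.16, 0.07], [0.0, -0.401, -0.916]]
force: [-0.2, -1.3, -1.4]
opening: 0.0639
grasp_force: 0.0
pack_mid [([249.0, 184.0, 310.0, 228.0], 0.66)]
[0.672  0.0197 0.3446] [[0.175, 0.902, -0.394], [0.985, -0.16, 0.07], [0.0, -0.401, -0.916]] 9.95
([-37.16, -9.54, 8.74], [-3.9, 34.9, 163.6]) ([-37.16, -9.54, 8.74], [-24.0, -2.7, -12.8])
```

View pics/w5.png

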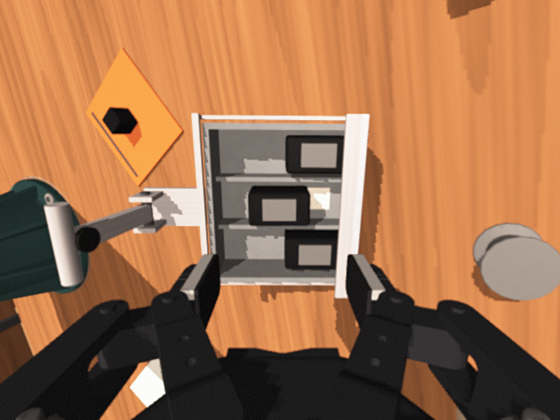

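```bash
python3 - <<'E'
from h import *
import pickle
q=np.load("case.npy");A=caseR(q[3]);S,p=pickle.load(open("w5.pkl","rb"));c=cam(p,S)
g=cv2.cvtColor(p["color"],cv2.COLOR_RGB2GRAY)[125:275,240:345]
n,L,st,ce=cv2.connectedComponentsWithStats(((g>110)&(g<215)).astype(np.uint8))
for s,e in zip(st,ce):
  if s[4]>300:
    uv=np.array([[s[0],s[1]],[s[0]+s[2],s[1]+s[3]],e])+[240,125]
    v=ray(uv,p,c)@A; o=A.T@(c[0]-q[:3]); X=o+v*((.041-o[2])/v[:,2])[:,None]; print(s,np.round(uv[2]),np.round(X*1000,1).tolist())
E
```

```text
[   0    9  105  141 7613] [297. 213.] [[34.8, -63.2, 41.0], [-60.5, 67.1, 41.0], [-13.9, 5.1, 41.0]]
[   0    0  105  150 5909] [281. 182.] [[34.5, -70.4, 41.0], [-60.5, 67.1, 41.0], [0.7, -23.2, 41.0]]
[ 61  18  36  25 827] [318. 155.] [[-16.2, -55.9, 41.0], [-47.6, -34.9, 41.0], [-31.2, -45.9, 41.0]]
[ 22  74  34  22 726] [279. 210.] [[17.5, -7.5, 41.0], [-12.9, 12.9, 41.0], [2.6, 2.1, 41.0]]
[ 59 120  32  20 632] [314. 254.] [[-16.0, 36.2, 41.0], [-46.6, 56.6, 41.0], [-30.5, 45.8, 41.0]]
```

The pack is flat on the middle cell floor: its label measures the same size as its neighbours' and sits at case (3, 2) mm. Next is the lid.

```bash
python3 -m crank '[[[-5,-1.2,1],[-3,0,-1.5]],[[-11,-2.6,2],[-7,-1,-4]],[[-17,-4.2,3.5],[-12,-1.5,-6.5]],[[-23,-5.8,5],[-17,-2,-9]],[[-29,-7.4,6.5],[-21,-2.5,-11]],[[-35,-9,8],[-24,-2.7,-12.8]],[[-37.2,-9.5,8.7],[-24,-2.7,-12.8]],[[-37.2,-9.5,8.7],[-24,-2.7,-12.8]],[[-37.2,-9.5,8.7],[-24,-2.7,-12.8]]]'
python3 look.py w6 
python3 - <<'E'
from h import *
import pickle
S,p=pickle.load(open("w6.pkl","rb"));c=cam(p,S)
im=p["color"].astype(int); m=((im.min(2)>130)&(im.max(2)-im.min(2)<45)).astype(np.uint8)
n,L,st,ce=cv2.connectedComponentsWithStats(m)
for i in range(1,n):
  if st[i,4]>2000:
    ct=max(cv2.findContours((L==i).astype(np.uint8),0,1)[0],key=cv2.contourArea)
    b=cv2.boxPoints(cv2.minAreaRect(ct)); print(st[i],np.round(onz(b,.004,p,c),3).tolist(),np.round(b).tolist())
cv2.imwrite("pics/w6c.png",p["color"][40:400,80:480,::-1])
E
```

```text
time_s: 11.18
eef_pos: [0.484, -0.3238, 0.2993]
orientation: [[-0.051, 0.999, -0.002], [0.999, 0.051, 0.002], [0.002, -0.002, -1.0]]
force: [-0.3, 0.2, -0.4]
opening: 0.064
grasp_force: 0.0
[ 0.484  -0.3238  0.2993] [[-0.051, 0.999, -0.002], [0.999, 0.051, 0.002], [0.002, -0.002, -1.0]] 11.175
[    0    44   153   261 19610] [[0.126, -0.298, 0.004], [0.258, -0.198, 0.004], [0.366, -0.319, 0.004], [0.228, -0.449, 0.004]] [[-114.0, 159.0], [11.0, 42.0], [154.0, 195.0], [29.0, 312.0]]
[  211   128   144   147 18184] [[0.417, -0.395, 0.004], [0.419, -0.257, 0.004], [0.541, -0.251, 0.004], [0.557, -0.388, 0.004]] [[211.0, 274.0], [211.0, 128.0], [354.0, 128.0], [354.0, 274.0]]
[ 452  244  108  135 8145] [[0.647, -0.352, 0.004], [0.75, -0.346, 0.004], [0.801, -0.504, 0.004], [0.681, -0.509, 0.004]] [[452.0, 244.0], [559.0, 244.0], [559.0, 378.0], [452.0, 378.0]]
```

View pics/w6c.png

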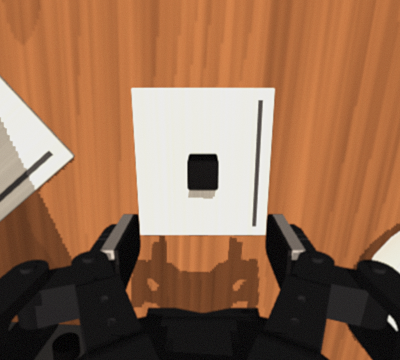

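```bash
python3 - <<'E'
from h import *
import pickle
S,p=pickle.load(open("w6.pkl","rb"));c=cam(p,S)
C=onz(np.array([(132,88),(275,88),(267,235),(139,235)])+[80,40],.004,p,c);print(np.round(C,4).tolist(),C.mean(0))
K=onz(np.array([(187.5,161),(218,161),(218,190),(188,190)])+[80,40],.034,p,c);print(np.round(K,4).tolist(),K.mean(0))
d=C[1]-C[0]+C[2]-C[3];y=np.arctan2(d[1],d[0]);print(np.degrees(y))
print(move(S,[C.mean(0)[0],C.mean(0)[1],.024+.155],down(y)))
E
```

```text
[[0.4198, -0.2571, 0.004], [0.5419, -0.2507, 0.004], [0.5505, -0.3894, 0.004], [0.4249, -0.396, 0.004]] [ 0.48427577 -0.32328273  0.004     ]
[[0.4709, -0.3114, 0.034], [0.4956, -0.3101, 0.034], [0.4972, -0.3349, 0.034], [0.4723, -0.3362, 0.034]] [ 0.48398655 -0.32316466  0.034     ]
2.9984666642884967
([0.03, 0.05, 12.03], [-0.1, -0.1, -0.1])
```

```bash
python3 -m crank '[[[0,0,4],[0,0,0]],[[0,0,8.5],[0,0,0]],[[0,0,11],[0,0,0]],[[0,0,11.7],[0,0,0]],[[0,0,11.7],[0,0,0]],[[0,0,11.7],[0,0,0]]]' && python3 -m crank '[[[0,0,0],[0,0,0]],[[0,0,0],[0,0,0]],[[0,0,0],[0,0,0]],[[0,0,0],[0,0,0]],[[0,0,0],[0,0,0]],[[0,0,0],[0,0,0]]]' -1
cat > lidpose.py <<'E'
from h import *
q=np.load("case.npy");A=caseR(q[3]); H=0.181
def tgt(xe,ze,th,y=0,h=None): # lower edge bottom at case (xe,ze) mm in MODEL frame
    h=H if h is None else h; t=np.radians(th); u=np.array([np.cos(t),0,np.sin(t)]);n=np.array([-np.sin(t),0,np.cos(t)])
    P=np.array([xe,y,ze])/1000+.062*u+h*n
    T=np.c_[np.cross(-u,-n),-u,-n]
    return q[:3]+A@P,A@T
def where(S): # lower edge from measured pose
    n=-A.T@np.array(S["orientation"])[:,2];u=-A.T@np.array(S["orientation"])[:,1]
    P=A.T@(S["eef_pos"]-q[:3])-H*n-.062*u
    return np.round(P*1000,1),round(float(np.degrees(np.arctan2(u[2],u[0]))),2),round(float(np.degrees(u[1])),2),np.round(A.T@S["force"],1)
E
python3 - <<'E'
from lidpose import *
S=observe();
for a in [(-38,110,15),(-38,66,15)]: P,T=tgt(*a);print(a,np.round(P,3),move(S,P,T))
E
```

```text
time_s: 11.98
eef_pos: [0.485, -0.3249, 0.1844]
orientation: [[-0.051, 0.999, 0.001], [0.999, 0.051, -0.001], [-0.001, 0.001, -1.0]]
force: [-0.2, -0.5, -0.0]
opening: 0.0639
grasp_force: 0.0
time_s: 12.72
eef_pos: [0.4844, -0.325, 0.1841]
orientation: [[-0.051, 0.999, 0.001], [0.999, 0.051, -0.001], [-0.001, 0.001, -1.0]]
force: [-1.0, 0.4, 5.4]
opening: 0.0246
grasp_force: 60.8
(-38, 110, 15) [0.685 0.019 0.308] ([33.3, 21.8, -12.44], [38.9, 4.5, 12.5])
(-38, 66, 15) [0.668 0.022 0.268] ([33.71, 20.05, -8.42], [38.9, 4.5, 12.5])
```

```bash
sed -i 's/H=0.181/H=0.184/' lidpose.py; python3 -m crank '[[[0,0,-5],[0,0,0]],[[0,0,-10],[0,0,0]],[[4,2,-14],[0,0,0]],[[9,5,-15],[4,0.5,1]],[[14,8.5,-15],[11,1,3]],[[19,12,-15],[18,2,5.5]],[[24,15.5,-14.5],[25,3,8]],[[29,19,-13.5],[32,4,10.5]],[[33.3,22,-12.7],[38.9,4.5,12.5]],[[33.3,22,-12.7],[38.9,4.5,12.5]],[[33.3,22,-12.7],[38.9,4.5,12.5]],[[33.3,22,-12.7],[38.9,4.5,12.5]]]'
python3 - <<'E'
from lidpose import *
S=observe();print(where(S))
P,T=tgt(-38,56,15,1.7);print(move(S,P,T))
E
```

```text
time_s: 14.22
eef_pos: [0.6866, 0.0177, 0.3109]
orientation: [[0.177, 0.765, -0.62], [0.984, -0.137, 0.112], [0.001, -0.63, -0.777]]
force: [0.5, 0.7, -1.6]
opening: 0.0251
grasp_force: 60.0
(array([-37.5,   0.4, 110. ]), 15.03, -0.07, array([-0.9, -0.8, -1.3]))
([-0.11, 1.44, 5.21], [-0.0, -0.1, -0.1])
```

```bash
python3 -m crank '[[[-0.1,0.4,1.4],[0,0,0]],[[-0.1,0.9,3.2],[0,0,0]],[[-0.1,1.3,4.7],[0,0,0]],[[-0.1,1.44,5.2],[0,0,0]],[[-0.1,1.44,5.2],[0,0,0]]]'
python3 look.py w7
python3 - <<'E'
from lidpose import *
import pickle
S=observe();print(where(S))
S,p=pickle.load(open("w7.pkl","rb"));cv2.imwrite("pics/w7c.png",cv2.resize(p["color"][80:350,60:420,::-1],(800,600)))
E
```

```text
time_s: 14.85
eef_pos: [0.6654, 0.0217, 0.2605]
orientation: [[0.176, 0.764, -0.621], [0.984, -0.136, 0.112], [0.001, -0.631, -0.776]]
force: [0.4, 0.1, -1.1]
opening: 0.0246
grasp_force: 60.0
[0.6654 0.0217 0.2605] [[0.176, 0.764, -0.621], [0.984, -0.136, 0.112], [0.001, -0.631, -0.776]] 14.85
(array([-38.3,   0.1,  55.8]), 15.08, -0.0, array([-0.2,  0.7, -0.6]))
```

View pics/w7c.png

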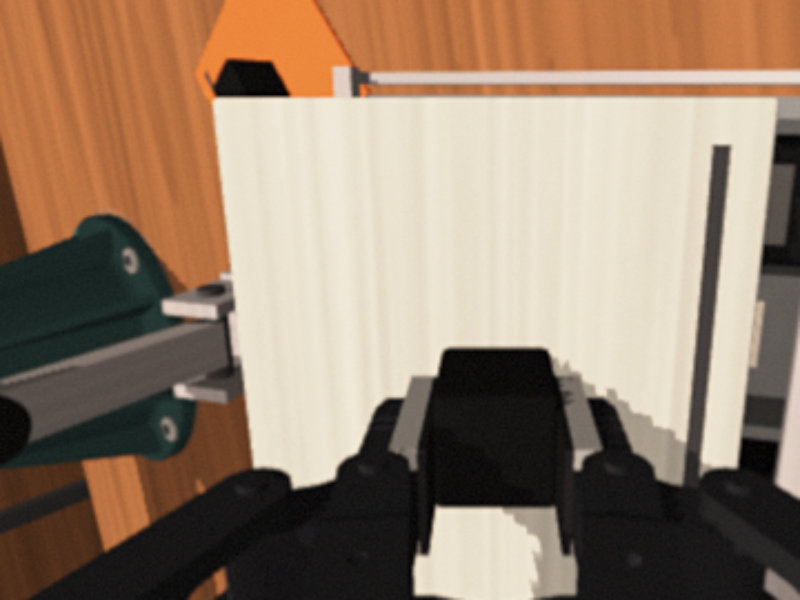

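```bash
python3 - <<'E'
from lidpose import *
import pickle
S,p=pickle.load(open("w7.pkl","rb"));c=cam(p,S)
n=-np.array(S["orientation"])[:,2]; P0=np.array(S["eef_pos"])-.180*n
uv=np.array([(215,98),(775,98),(360,98)])/2.2222+[60,80]
v=ray(uv,p,c);X=c[0]+v*((P0-c[0])@n/(v@n))[:,None]
print(np.round((X-q[:3])@A*1000,1).tolist()) # lid edge in case
E
python3 -m crank '[[[0,0.1,0.38],[0,0,0]],[[0,0.15,0.55],[0,0,0]],[[0,0.15,0.55],[0,0,0]]]'
python3 -c "
from lidpose import *
print(where(observe()))"
```

```text
[[78.4, -70.9, 91.0], [-38.5, -71.1, 59.3], [48.1, -70.9, 82.8]]
time_s: 15.28
eef_pos: [0.6633, 0.0223, 0.2554]
orientation: [[0.176, 0.764, -0.621], [0.984, -0.136, 0.112], [0.001, -0.631, -0.776]]
force: [-0.5, 0.8, -1.8]
opening: 0.0249
grasp_force: 60.0
(array([-38.1,  -0. ,  49.7]), 15.11, 0.0, array([-0.1, -0.7, -2. ]))
```

```bash
python3 -m crank '[[[-0.1,0.03,0.1],[0,0,0]],[[-0.1,0.05,0.2],[0,0,0]],[[-0.1,0.05,0.2],[0,0,0]]]'
python3 -c "
from lidpose import *
print(where(observe()))"
python3 -m crank '[[[0,0.03,0.1],[0,0,0]],[[0,0.05,0.2],[0,0,0]],[[0,0.05,0.2],[0,0,0]]]'
python3 -c "
from lidpose import *
print(where(observe()))"
```

```text
time_s: 15.65
eef_pos: [0.6623, 0.0214, 0.2535]
orientation: [[0.176, 0.764, -0.621], [0.984, -0.136, 0.112], [0.001, -0.631, -0.776]]
force: [0.1, 0.7, -1.3]
opening: 0.0248
grasp_force: 60.0
(array([-38.1,   1.1,  47.6]), 15.11, -0.0, array([-0.4, -0.7, -1.2]))
time_s: 16.02
eef_pos: [0.6617, 0.0215, 0.2525]
orientation: [[0.176, 0.765, -0.62], [0.984, -0.136, 0.112], [0.001, -0.63, -0.777]]
force: [1.1, -0.5, 3.4]
opening: 0.0249
grasp_force: 60.7
(array([-38.2,   1. ,  46.4]), 15.06, 0.0, array([0.4, 0.3, 3.6]))
```

```bash
python3 -m crank '[[[0,-0.07,-0.26],[0,0,0]],[[0,0.3,-0.36],[0,0,0]],[[0,0.7,-0.47],[0,0,0]],[[0,1.1,-0.57],[0,0,0]],[[0,1.5,-0.68],[0,0,0]],[[0,1.5,-0.68],[0,0,0]]]'
python3 -c "
from lidpose import *
print(where(observe()))"
python3 -m crank '[[[0,0.1,-0.03],[0,0,0]],[[0,0.2,-0.05],[0,0,0]],[[0,0.3,-0.08],[0,0,0]],[[0,0.3,-0.08],[0,0,0]]]'
python3 -c "
from lidpose import *
print(where(observe()))"
```

```text
time_s: 16.77
eef_pos: [0.6774, 0.0187, 0.2471]
orientation: [[0.176, 0.764, -0.621], [0.984, -0.136, 0.112], [0.001, -0.631, -0.776]]
force: [0.9, 0.3, -1.7]
opening: 0.0252
grasp_force: 60.0
(array([-54.7,   1.1,  48.1]), 15.12, -0.01, array([-1.4, -0.5, -1.2]))
time_s: 17.27
eef_pos: [0.6799, 0.0183, 0.2463]
orientation: [[0.176, 0.764, -0.621], [0.984, -0.136, 0.112], [0.001, -0.631, -0.776]]
force: [-0.3, 0.3, -2.0]
opening: 0.0247
grasp_force: 60.0
(array([-57.5,   1.1,  48.3]), 15.1, -0.0, array([-0.5, -0.2, -1.9]))
```

```bash
python3 -m crank '[[[0,0.1,-0.03],[0,0,0]],[[0,0.2,-0.05],[0,0,0]],[[0,0.2,-0.05],[0,0,0]]]'
python3 -c "
from lidpose import *
print(where(observe()))"
python3 -m crank '[[[0,0.1,-0.03],[0,0,0]],[[0,0.2,-0.05],[0,0,0]],[[0,0.2,-0.05],[0,0,0]]]'
python3 -c "
from lidpose import *
print(where(observe()))"
```

```text
time_s: 17.65
eef_pos: [0.6814, 0.0181, 0.2455]
orientation: [[0.176, 0.763, -0.622], [0.984, -0.136, 0.112], [0.001, -0.632, -0.775]]
force: [-1.5, 0.9, 0.4]
opening: 0.025
grasp_force: 60.1
(array([-58.8,   1. ,  48.2]), 15.19, 0.0, array([ 1.6, -0.6, -0.3]))
time_s: 18.02
eef_pos: [0.6823, 0.0181, 0.2451]
orientation: [[0.176, 0.761, -0.625], [0.984, -0.135, 0.112], [0.001, -0.635, -0.773]]
force: [-7.2, 2.0, 5.7]
opening: 0.0248
grasp_force: 60.4
(array([-59.1,   0.8,  48.2]), 15.4, -0.0, array([ 9.1, -0.7,  2.2]))
```

```bash
python3 - <<'E'
from lidpose import *
P0,T0=tgt(-61.5,48.3,15); S={"eef_pos":P0,"orientation":T0}
for a in [(-60.3,47.5,11),(-60.3,47,7),(-60.3,47,4),(-60.3,47,2),(-60.3,46.8,0)]: print(a,move(S,*tgt(*a)))
E
```

```text
(-60.3, 47.5, 11) ([0.0, -1.36, 0.59], [-4.0, -0.0, -0.0])
(-60.3, 47, 7) ([-0.0, -2.58, 1.2], [-8.0, -0.0, -0.0])
(-60.3, 47, 4) ([-0.0, -3.48, 1.68], [-11.0, -0.0, -0.0])
(-60.3, 47, 2) ([-0.0, -4.06, 2.02], [-13.0, -0.0, -0.0])
(-60.3, 46.8, 0) ([0.0, -4.63, 2.41], [-15.0, -0.0, -0.0])
```

```bash
python3 -m crank '[[[0,-0.7,0.3],[-2,0,0]],[[0,-1.36,0.59],[-4,0,0]],[[0,-2,0.9],[-6,0,0]],[[0,-2.58,1.2],[-8,0,0]],[[0,-3.05,1.44],[-9.5,0,0]],[[0,-3.48,1.68],[-11,0,0]],[[0,-3.48,1.68],[-11,0,0]]]'
python3 -c "
from lidpose import *
print(where(observe()))
P0,T0=tgt(-60.3,47,4); S={'eef_pos':P0,'orientation':T0}
for a in [(-60.3,46.8,2),(-60.3,46.6,0)]: print(a,move(S,*tgt(*a)))"

```

```text
time_s: 18.9
eef_pos: [0.646, 0.0244, 0.2539]
orientation: [[0.176, 0.868, -0.464], [0.984, -0.154, 0.084], [0.001, -0.471, -0.882]]
force: [-4.2, 1.3, 5.3]
opening: 0.0247
grasp_force: 60.8
(array([-59.6,   1. ,  47.1]), 4.13, -0.01, array([ 6.2, -0.6,  3. ]))
(-60.3, 46.8, 2) ([-0.0, -0.64, 0.25], [-2.0, 0.0, 0.0])
(-60.3, 46.6, 0) ([-0.0, -1.27, 0.52], [-4.0, 0.0, 0.0])
```

```bash
python3 -m crank '[[[0,-0.32,0.12],[-1,0,0]],[[0,-0.64,0.25],[-2,0,0]],[[0,-0.95,0.38],[-3,0,0]],[[0,-1.27,0.52],[-4,0,0]],[[0,-1.27,0.52],[-4,0,0]]]'
python3 look.py w8
python3 - <<'E'
from lidpose import *
import pickle
S=observe();print(where(S))
S,p=pickle.load(open("w8.pkl","rb"));cv2.imwrite("pics/w8c.png",cv2.resize(p["color"][80:350,60:420,::-1],(800,600)))
E
```

```text
time_s: 19.52
eef_pos: [0.633, 0.0267, 0.2555]
orientation: [[0.176, 0.898, -0.402], [0.984, -0.16, 0.073], [0.001, -0.409, -0.913]]
force: [-4.8, 1.3, 7.5]
opening: 0.0251
grasp_force: 61.2
[0.633  0.0267 0.2555] [[0.176, 0.898, -0.402], [0.984, -0.16, 0.073], [0.001, -0.409, -0.913]] 19.525
(array([-59.8,   0.9,  47. ]), 0.15, -0.03, array([ 7.9, -0.7,  5.5]))
```

View pics/w8c.png

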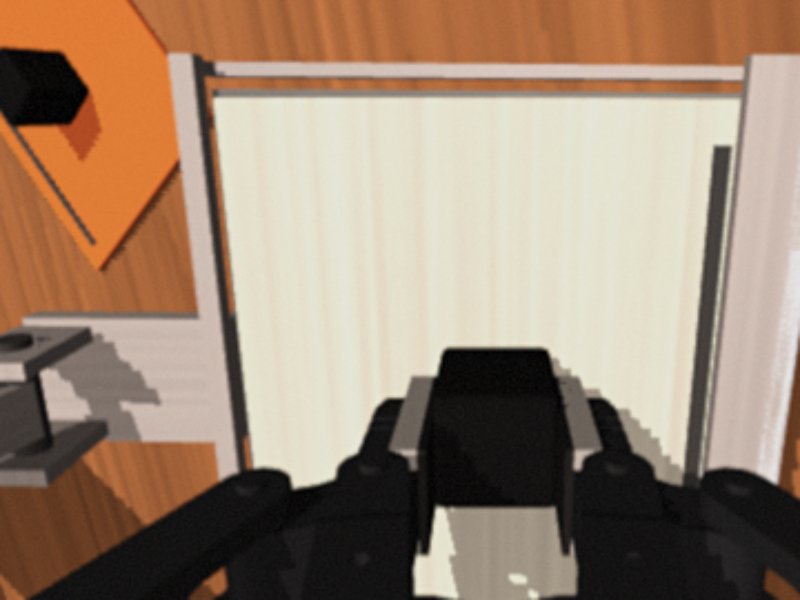

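The lid lies flat behind the stop and under the lip. About 2 mm of case rim shows beside it, so it is centred. I've now viewed 12 pictures against the allowed 10, so I'll view no more and work from numbers.

```bash
python3 -m crank '[[[0,0,0],[0,0,0]],[[0,0,0],[0,0,0]],[[0,0,0],[0,0,0]]]' 0; python3 -m crank '[[[0,0,-1.5],[0,0,0]],[[0,0,-4],[0,0,0]],[[0,0,-8],[0,0,0]],[[0,0,-12],[0,0,0]],[[0,0,-12],[0,0,0]],[[0,0,-12],[0,0,0]]]' -1
python3 look.py w9 clamp_grip lid
python3 - <<'E'
from lidpose import *
import pickle
for n in ("w5","w9"):
  S,p=pickle.load(open(n+".pkl","rb"));c=cam(p,S)
  for a in (1.75,1.84,1.95,2.05):
    b=np.array([[112-74*np.cos(a),y,58+74*np.sin(a)] for y in(-25,25)])/1000
    print(n,a,np.round(proj(b@A.T+q[:3],p,c)).tolist())
S,p=pickle.load(open("w9.pkl","rb"));c=cam(p,S)
X=np.array([(-58,-70,50),(64,-70,50),(64,70,50),(-47,-72,46),(60,-72,46)])/1000; print("lid corners pred",np.round(proj(X@A.T+q[:3],p,c),1).tolist())
g=p["color"].min(2)
for col in (230,280,320): print(col,g[95:150,col].tolist())
print("tcp",np.round((S["eef_pos"]-q[:3])@A*1000,1))
E
```

```text
time_s: 19.95
eef_pos: [0.6336, 0.0265, 0.2545]
orientation: [[0.176, 0.899, -0.401], [0.984, -0.16, 0.073], [0.001, -0.408, -0.913]]
force: [-0.3, 0.8, -0.5]
opening: 0.0426
grasp_force: 0.0
time_s: 20.7
eef_pos: [0.6813, 0.0179, 0.3645]
orientation: [[0.176, 0.899, -0.402], [0.984, -0.16, 0.073], [0.001, -0.408, -0.913]]
force: [0.1, 0.9, -0.2]
opening: 0.0001
grasp_force: 0.0
clamp_grip [([74.0, 194.0, 165.0, 271.0], 0.72)]
lid [([97.0, 55.0, 191.0, 180.0], 0.9), ([171.0, 344.0, 187.0, 355.0], 0.69), ([207.0, 122.0, 343.0, 268.0], 0.6)]
[0.6813 0.0179 0.3645] [[0.176, 0.899, -0.402], [0.984, -0.16, 0.073], [0.001, -0.408, -0.913]] 20.7
w5 1.75 [[66.0, 206.0], [82.0, 283.0]]
w5 1.84 [[57.0, 205.0], [73.0, 282.0]]
w5 1.95 [[47.0, 204.0], [64.0, 280.0]]
w5 2.05 [[40.0, 203.0], [57.0, 278.0]]
w9 1.75 [[92.0, 197.0], [105.0, 267.0]]
w9 1.84 [[84.0, 196.0], [97.0, 266.0]]
w9 1.95 [[75.0, 195.0], [88.0, 264.0]]
w9 2.05 [[68.0, 194.0], [82.0, 262.0]]
lid corners pred [[350.5, 125.9], [210.5, 125.8], [219.6, 271.6], [337.2, 123.6], [215.9, 123.5]]
230 [72, 71, 76, 75, 76, 76, 79, 77, 79, 80, 81, 81, 81, 82, 82, 83, 87, 83, 85, 77, 87, 150, 207, 215, 203, 119, 66, 76, 150, 232, 238, 233, 233, 232, 232, 232, 232, 232, 233, 232, 232, 232, 232, 232, 232, 231, 232, 231, 232, 231, 232, 232, 231, 231, 232]
280 [73, 73, 75, 72, 74, 75, 73, 72, 72, 74, 72, 71, 72, 74, 71, 71, 73, 71, 70, 69, 67, 125, 211, 222, 210, 150, 79, 64, 111, 200, 236, 234, 232, 231, 230, 231, 231, 231, 231, 231, 231, 231, 232, 231, 232, 232, 231, 232, 230, 231, 231, 230, 230, 231, 231]
320 [71, 74, 75, 77, 73, 75, 75, 76, 77, 77, 79, 79, 79, 80, 79, 80, 80, 80, 81, 79, 76, 113, 188, 222, 221, 188, 104, 72, 89, 161, 232, 237, 234, 232, 233, 233, 233, 234, 233, 233, 232, 233, 232, 234, 233, 233, 232, 234, 233, 232, 232, 233, 232, 232, 231]
tcp [  1.3   1.4 350.7]
```

```bash
python3 - <<'E'
from lidpose import *
import pickle
S,p=pickle.load(open("w9.pkl","rb"));c=cam(p,S)
g=p["color"].min(2)
for col in (225,235,245,315,325): print(col,g[258:292,col].tolist())
for y in (-82,-79,-77,-76,-72,-70,70,72,76,79): print(y,np.round(proj(np.array([[40,y,50],[40,y,46],[40,y,52]])/1000@A.T+q[:3],p,c)[:,1],1))
E
```

```text
225 [230, 230, 230, 230, 231, 230, 229, 230, 231, 231, 226, 192, 144, 131, 135, 127, 90, 70, 68, 74, 73, 73, 73, 76, 75, 76, 75, 77, 76, 77, 74, 78, 77, 77]
235 [234, 234, 233, 233, 233, 234, 234, 234, 236, 236, 235, 209, 137, 158, 200, 185, 111, 69, 69, 69, 72, 74, 72, 74, 74, 77, 78, 80, 78, 80, 81, 79, 81, 76]
245 [234, 236, 235, 235, 233, 234, 234, 234, 234, 234, 237, 223, 161, 131, 157, 176, 121, 65, 61, 60, 62, 63, 64, 60, 64, 59, 64, 66, 65, 61, 57, 45, 38, 28]
315 [231, 231, 233, 231, 233, 233, 232, 233, 234, 234, 237, 222, 146, 111, 162, 197, 171, 78, 33, 36, 41, 39, 36, 38, 39, 45, 37, 28, 20, 19, 24, 24, 22, 21]
325 [230, 231, 229, 231, 230, 230, 229, 229, 230, 230, 232, 212, 154, 135, 153, 179, 168, 83, 31, 40, 43, 42, 42, 39, 43, 55, 68, 73, 77, 72, 71, 71, 69, 73]
-82 [111.3 111.5 111.2]
-79 [114.9 115.1 114.8]
-77 [117.4 117.5 117.3]
-76 [118.6 118.7 118.5]
-72 [123.4 123.5 123.4]
-70 [125.8 125.8 125.8]
70 [271.6 269.8 272.5]
72 [273.4 271.6 274.4]
76 [277.  275.1 278. ]
79 [279.7 277.8 280.7]
```

```bash
python3 -m crank '[[[0.1,-4,0],[0,0,0]],[[0.1,-9,0],[0,0,0]],[[0.1,-14,0],[0,0,0]],[[0.1,-16.2,0],[0,0,0]],[[0.1,-16.2,3],[0,0,0]],[[0.1,-16.2,5.8],[0,0,0]],[[0.1,-16.2,5.8],[0,0,0]],[[0.1,-16.2,5.8],[0,0,0]]]'
python3 -c "
from lidpose import *
S=observe();print(np.round((S['eef_pos']-q[:3])@A*1000,1),np.round(S['force']@A,1))"
python3 -m crank '[[[0,0.5,0],[0,0,0]],[[0,1,0],[0,0,0]],[[0,1.5,0],[0,0,0]],[[0,2,0],[0,0,0]],[[0,2.5,0],[0,0,0]]]'
python3 -c "
from lidpose import *
S=observe();print(np.round((S['eef_pos']-q[:3])@A*1000,1),np.round(S['force']@A,1))"
```

```text
time_s: 21.85
eef_pos: [0.5136, 0.0489, 0.3779]
orientation: [[0.176, 0.899, -0.401], [0.984, -0.16, 0.073], [0.001, -0.408, -0.913]]
force: [0.2, 0.5, 0.6]
opening: -0.0003
grasp_force: 0.0
[162.6   0.3 293.6] [ 0.2 -0.5  0.5]
time_s: 22.48
eef_pos: [0.5351, 0.0451, 0.3679]
orientation: [[0.176, 0.898, -0.403], [0.984, -0.16, 0.073], [0.001, -0.41, -0.912]]
force: [-2.5, -0.2, 4.6]
opening: -0.0001
grasp_force: 2.2
[138.5   0.3 293.3] [4.1 0.6 3.2]
```

```bash
python3 -m crank '[[[0,0.7,0],[0,0,0]],[[0,1.4,0],[0,0,0]],[[0,2.1,0],[0,0,0]],[[0,2.8,-0.1],[0,0,0]],[[0,3.5,-0.2],[0,0,0]],[[0,4.2,-0.3],[0,0,0]],[[0,4.4,-0.3],[0,0,0]]]'
python3 -c "
from lidpose import *
S=observe();print(np.round((S['eef_pos']-q[:3])@A*1000,1),np.round(S['force']@A,1))"
python3 -m crank '[[[0,-0.5,0],[0,0,0]],[[0,-0.5,-2],[0,0,0]],[[0,-0.5,-5],[0,0,0]],[[0,-0.5,-5],[0,0,0]]]'
python3 look.py w10 clamp_grip
python3 - <<'E'
from lidpose import *
import pickle
S,p=pickle.load(open("w10.pkl","rb"));c=cam(p,S)
for a in (0.8,.9,1.0,1.1,1.2,1.3):
    b=np.array([[112-74*np.cos(a),y,58+74*np.sin(a)] for y in(-25,25)])/1000
    print(a,np.round(proj(b@A.T+q[:3],p,c)).tolist())
print(np.round((S['eef_pos']-q[:3])@A*1000,1))
E
```

```text
time_s: 23.35
eef_pos: [0.5767, 0.0376, 0.3521]
orientation: [[0.176, 0.899, -0.401], [0.984, -0.16, 0.073], [0.001, -0.407, -0.913]]
force: [-2.8, 0.9, 1.7]
opening: 0.0003
grasp_force: 1.3
[ 93.5   0.3 296.1] [ 3.4 -0.4  0.3]
time_s: 23.85
eef_pos: [0.5929, 0.0347, 0.4022]
orientation: [[0.176, 0.901, -0.396], [0.984, -0.16, 0.072], [0.002, -0.402, -0.916]]
force: [0.2, -0.5, -0.7]
opening: 0.0001
grasp_force: 0.0
clamp_grip [([263.0, 194.0, 321.0, 272.0], 0.79)]
[0.5929 0.0347 0.4022] [[0.176, 0.901, -0.396], [0.984, -0.16, 0.072], [0.002, -0.402, -0.916]] 23.85
0.8 [[334.0, 193.0], [331.0, 258.0]]
0.9 [[327.0, 195.0], [324.0, 261.0]]
1.0 [[319.0, 196.0], [317.0, 263.0]]
1.1 [[310.0, 197.0], [309.0, 266.0]]
1.2 [[301.0, 198.0], [299.0, 268.0]]
1.3 [[290.0, 199.0], [289.0, 269.0]]
[9.880e+01 3.000e-01 3.485e+02]
```

```bash
python3 -m crank '[[[0,2.8,0],[0,0,0]],[[0,2.8,3],[0,0,0]],[[0,2.8,4.4],[0,0,0]],[[0,3.4,5.1],[0,0,0]],[[0,4,5.8],[0,0,0]],[[0,4.4,6.7],[0,0,0]],[[0,4.8,7.6],[0,0,0]],[[0,5,8.5],[0,0,0]],[[0,5.2,9.3],[0,0,0]],[[0,5.3,10],[0,0,0]],[[0,5.3,10.4],[0,0,0]],[[0,5.3,10.4],[0,0,0]]]'
python3 -c "
from lidpose import *
S=observe();print(np.round((S['eef_pos']-q[:3])@A*1000,1),np.round(S['force']@A,1))"
python3 -m crank '[[[0,0,0.2],[0,0,0]],[[0,0,0.4],[0,0,0]],[[0,0,0.5],[0,0,0]],[[0,0,0.5],[0,0,0]]]'
python3 -c "
from lidpose import *
S=observe();print(np.round((S['eef_pos']-q[:3])@A*1000,1),np.round(S['force']@A,1))"
```

```text
time_s: 25.45
eef_pos: [0.6081, 0.0316, 0.2854]
orientation: [[0.177, 0.912, -0.369], [0.984, -0.163, 0.068], [0.002, -0.375, -0.927]]
force: [31.9, -7.8, -6.6]
opening: 0.0004
grasp_force: 12.8
[ 37.1   0.7 248.2] [-32.6   2.1   7.3]
time_s: 25.95
eef_pos: [0.6066, 0.0319, 0.281]
orientation: [[0.177, 0.913, -0.368], [0.984, -0.163, 0.068], [0.002, -0.374, -0.927]]
force: [33.3, -7.6, -7.7]
opening: -0.0002
grasp_force: 13.8
[ 36.7   0.7 243.5] [-34.3   1.7   6.9]
```

The tool is being pushed 34 N towards -x, so it has slipped to the wrong side of the bar. I'll back off and locate the bar again.

```bash
python3 -m crank '[[[0,0.8,0],[0,0,0]],[[0,0.8,-2],[0,0,0]],[[0,0.8,-5],[0,0,0]],[[0,0.8,-9],[0,0,0]],[[0,0.8,-12],[0,0,0]],[[0,0.8,-12],[0,0,0]]]'
python3 look.py w11 clamp_grip lid lid_knob
python3 - <<'E'
from lidpose import *
import pickle
S,p=pickle.load(open("w11.pkl","rb"));c=cam(p,S)
for a in (0,.2,.4,.6,0.8,1.0,1.2,1.3):
    b=np.array([[112-74*np.cos(a),y,58+74*np.sin(a)] for y in(-25,25)])/1000
    print(a,np.round(proj(b@A.T+q[:3],p,c)).tolist())
print(np.round((S['eef_pos']-q[:3])@A*1000,1))
X=np.array([(-58,-70,50),(64,-70,50),(64,70,50),(3,0,80)])/1000; print("lid corners pred",np.round(proj(X@A.T+q[:3],p,c),1).tolist())
g=p["color"].min(2)
lo=int(proj(np.array([[40,-70,50]])/1000@A.T+q[:3],p,c)[0,1]); print(lo)
for col in (260,300,340): print(col,g[lo-12:lo+8,col].tolist())
r=int(proj(np.array([[50,-20,70]])/1000@A.T+q[:3],p,c)[0,1]); print(r,g[r,150:420:2].tolist())
E
```

```text
time_s: 26.7
eef_pos: [0.6514, 0.0243, 0.3867]
orientation: [[0.176, 0.9, -0.398], [0.984, -0.16, 0.072], [0.001, -0.405, -0.914]]
force: [0.2, -1.0, -0.2]
opening: 0.0
grasp_force: 0.0
clamp_grip [([200.0, 181.0, 289.0, 235.0], 0.74)]
lid [([249.0, 124.0, 382.0, 266.0], 0.94), ([126.0, 54.0, 221.0, 183.0], 0.75), ([173.0, 336.0, 198.0, 353.0], 0.55)]
lid_knob [([122.0, 54.0, 217.0, 183.0], 0.9), ([249.0, 124.0, 382.0, 266.0], 0.78), ([176.0, 334.0, 196.0, 355.0], 0.58)]
[0.6514 0.0243 0.3867] [[0.176, 0.9, -0.398], [0.984, -0.16, 0.072], [0.001, -0.405, -0.914]] 26.7
0 [[281.0, 178.0], [281.0, 230.0]]
0.2 [[280.0, 181.0], [280.0, 236.0]]
0.4 [[274.0, 184.0], [275.0, 241.0]]
0.6 [[265.0, 187.0], [266.0, 247.0]]
0.8 [[251.0, 190.0], [253.0, 253.0]]
1.0 [[233.0, 193.0], [236.0, 258.0]]
1.2 [[213.0, 195.0], [217.0, 261.0]]
1.3 [[202.0, 196.0], [207.0, 263.0]]
[ 38.2   0.4 358.6]
lid corners pred [[388.1, 127.5], [252.4, 127.2], [256.1, 269.2], [321.8, 211.4]]
127
260 [78, 76, 112, 187, 220, 213, 180, 101, 77, 115, 200, 239, 237, 236, 235, 235, 235, 234, 235, 234]
300 [73, 68, 89, 157, 214, 223, 205, 108, 60, 80, 157, 232, 238, 234, 233, 233, 233, 232, 234, 232]
340 [76, 77, 70, 125, 210, 221, 207, 131, 74, 76, 146, 237, 240, 236, 235, 236, 235, 235, 235, 236]
186 [70, 67, 71, 75, 69, 71, 76, 74, 74, 72, 70, 75, 68, 69, 72, 68, 66, 69, 76, 70, 70, 67, 92, 100, 91, 87, 84, 93, 129, 133, 133, 125, 159, 209, 205, 206, 208, 208, 206, 207, 207, 207, 210, 209, 212, 210, 211, 210, 211, 214, 210, 72, 227, 235, 232, 232, 230, 230, 233, 234, 233, 235, 210, 202, 217, 214, 194, 152, 99, 156, 155, 154, 215, 231, 232, 229, 231, 235, 234, 235, 232, 233, 232, 235, 231, 235, 234, 234, 232, 237, 233, 232, 231, 236, 233, 234, 233, 233, 235, 235, 232, 231, 232, 231, 232, 233, 232, 233, 226, 233, 126, 73, 184, 165, 211, 207, 208, 210, 203, 209, 222, 229, 227, 68, 37, 37, 37, 36, 61, 71, 70, 67, 61, 57, 63]
```

```bash
python3 -m crank '[[[0,-0.35,3],[0,0,0]],[[0,-0.35,7],[0,0,0]],[[0,-0.35,10.3],[0,0,0]],[[0,-0.35,10.8],[0,0,0]],[[0,-0.35,11.1],[0,0,0]],[[0,-0.35,11.1],[0,0,0]]]'
python3 -c "
from lidpose import *
S=observe();print(np.round((S['eef_pos']-q[:3])@A*1000,1),np.round(S['force']@A,1))"
python3 -m crank '[[[0,0,0.2],[0,0,0]],[[0,0,0.4],[0,0,0]],[[0,0,0.4],[0,0,0]]]'
python3 -c "
from lidpose import *
S=observe();print(np.round((S['eef_pos']-q[:3])@A*1000,1),np.round(S['force']@A,1))"
```

```text
time_s: 27.65
eef_pos: [0.6037, 0.0329, 0.2859]
orientation: [[0.176, 0.899, -0.4], [0.984, -0.16, 0.073], [0.001, -0.407, -0.914]]
force: [0.3, 0.3, 0.1]
opening: 0.0003
grasp_force: 0.0
[4.150e+01 2.000e-01 2.467e+02] [-0.2 -0.4  0.2]
time_s: 28.02
eef_pos: [0.6018, 0.0332, 0.2818]
orientation: [[0.176, 0.899, -0.4], [0.984, -0.16, 0.073], [0.001, -0.407, -0.913]]
force: [2.7, 0.4, 2.1]
opening: 0.0004
grasp_force: 1.1
[4.160e+01 2.000e-01 2.423e+02] [-1.5 -0.9  3. ]
```

```bash
python3 -m crank '[[[0,0,0.15],[0,0,0]],[[0,0,0.3],[0,0,0]],[[0,0,0.3],[0,0,0]]]'
python3 -c "
from lidpose import *
S=observe();print(np.round((S['eef_pos']-q[:3])@A*1000,1),np.round(S['force']@A,1))"
python3 -m crank '[[[0,0,0.1],[0,0,0]],[[0,0,0.2],[0,0,0]],[[0,0,0.2],[0,0,0]]]'
python3 -c "
from lidpose import *
S=observe();print(np.round((S['eef_pos']-q[:3])@A*1000,1),np.round(S['force']@A,1))"
```

```text
time_s: 28.4
eef_pos: [0.6005, 0.0335, 0.2787]
orientation: [[0.176, 0.899, -0.401], [0.984, -0.16, 0.073], [0.001, -0.407, -0.913]]
force: [2.7, -0.9, 0.5]
opening: -0.0003
grasp_force: 1.6
[4.150e+01 2.000e-01 2.388e+02] [-2.4  0.4  1.6]
time_s: 28.78
eef_pos: [0.6002, 0.0335, 0.2782]
orientation: [[0.176, 0.9, -0.4], [0.984, -0.16, 0.073], [0.001, -0.406, -0.914]]
force: [4.6, -1.0, 10.5]
opening: -0.0002
grasp_force: 5.7
[ 41.6   0.3 238.3] [-0.   0.2 11.5]
```

```bash
python3 -m crank '[[[0,0,0.03],[0,0,0]],[[0,0,-2],[0,0,0]],[[0,0,-7],[0,0,0]],[[0,0,-13],[0,0,0]],[[0,0,-13],[0,0,0]],[[0,0,-13],[0,0,0]]]'
python3 look.py w12 clamp_grip lid pack_mid
python3 - <<'E'
from lidpose import *
import pickle
S,p=pickle.load(open("w12.pkl","rb"));c=cam(p,S)
for a in (-.05,0,.05,.1,.2):
    b=np.array([[112-74*np.cos(a),y,58+74*np.sin(a)] for y in(-25,25)])/1000
    print(a,np.round(proj(b@A.T+q[:3],p,c)).tolist())
X=np.array([(-47,-70,50),(64,-70,50),(-47,70,50),(64,70,50)])/1000; print(np.round(proj(X@A.T+q[:3],p,c),1).tolist())
g=p["color"].min(2)
uv=proj(X@A.T+q[:3],p,c)
for f in (.25,.5,.75):
  for i in (0,2):
    m=uv[i]*f+uv[i+1]*(1-f);col=int(m[0]);r=int(m[1]);print(col,r,g[r-9:r+10,col].tolist())
uv=proj(np.array([[64,y,50] for y in(-55,-35,35,50)])/1000@A.T+q[:3],p,c)
for m in uv: r=int(m[1]);print("upper edge",np.round(m),g[r,int(m[0])-10:int(m[0])+8].tolist())
E
```

```text
time_s: 29.52
eef_pos: [0.6507, 0.0243, 0.3945]
orientation: [[0.176, 0.897, -0.405], [0.984, -0.16, 0.073], [0.001, -0.411, -0.912]]
force: [-0.7, 0.0, 0.2]
opening: 0.0003
grasp_force: 0.0
clamp_grip [([208.0, 177.0, 296.0, 232.0], 0.56)]
lid [([130.0, 56.0, 224.0, 178.0], 0.69), ([258.0, 124.0, 387.0, 263.0], 0.65), ([185.0, 335.0, 198.0, 346.0], 0.57)]
pack_mid []
[0.6507 0.0243 0.3945] [[0.176, 0.897, -0.405], [0.984, -0.16, 0.073], [0.001, -0.411, -0.912]] 29.525
-0.05 [[288.0, 176.0], [287.0, 227.0]]
0 [[288.0, 177.0], [288.0, 228.0]]
0.05 [[288.0, 178.0], [287.0, 229.0]]
0.1 [[288.0, 178.0], [287.0, 230.0]]
0.2 [[286.0, 180.0], [286.0, 233.0]]
[[380.5, 127.1], [259.7, 126.9], [368.4, 266.1], [262.4, 265.9]]
289 126 [107, 191, 221, 220, 181, 96, 64, 123, 216, 242, 241, 239, 239, 239, 240, 239, 239, 239, 240]
288 265 [111, 111, 110, 113, 112, 112, 112, 112, 109, 111, 112, 112, 112, 113, 112, 109, 113, 112, 112]
320 127 [160, 216, 224, 207, 111, 60, 92, 174, 236, 236, 235, 234, 233, 234, 233, 234, 233, 233, 233]
315 266 [233, 232, 233, 232, 234, 234, 226, 169, 140, 140, 156, 174, 88, 37, 41, 43, 46, 44, 43]
350 127 [140, 214, 222, 208, 133, 74, 77, 149, 240, 242, 239, 238, 238, 239, 238, 237, 238, 237, 238]
341 266 [233, 233, 234, 234, 234, 233, 231, 199, 151, 135, 160, 175, 105, 41, 41, 42, 43, 40, 38]
upper edge [260. 144.] [63, 81, 152, 215, 224, 222, 224, 212, 110, 79, 172, 239, 240, 236, 234, 235, 234, 235]
upper edge [260. 165.] [67, 62, 113, 203, 223, 218, 221, 211, 134, 69, 131, 236, 240, 236, 234, 234, 233, 234]
upper edge [262. 234.] [70, 72, 95, 159, 205, 209, 215, 200, 130, 79, 146, 233, 239, 236, 235, 233, 232, 232]
upper edge [262. 248.] [70, 76, 133, 203, 212, 209, 204, 148, 75, 127, 234, 240, 237, 234, 233, 232, 234, 233]
```

```bash
python3 - <<'E'
from lidpose import *
import pickle
for n,x in (("w4",0),("w5",0),("w8",10),("w9",40),("w9",-20),("w12",40),("w12",-20)):
  S,p=pickle.load(open(n+".pkl","rb"));c=cam(p,S)
  pr=lambda y,z:proj(np.array([[x,y,z]])/1000@A.T+q[:3],p,c)[0]
  m=pr(-72,46);col=int(m[0])
  print(n,x,"y-72:%.1f -67:%.1f lid-70:%.1f"%(m[1],pr(-67,46)[1],pr(-70,50)[1]));r=int(m[1])-9
  print(r,[tuple(int(v) for v in t[::2]) for t in p["color"][r:r+24,col]])
  m=pr(72,46)
  if n!="w4" and n!="w8": r=int(m[1])-10;print("+72: %.1f  67:%.1f lid70: %.1f"%(m[1],pr(67,46)[1],pr(70,50)[1]),r,[tuple(int(v) for v in t[::2]) for t in p["color"][r:r+18,int(m[0])]])
E
```

```text
w4 0 y-72:125.0 -67:133.2 lid-70:128.3
116 [(251, 244), (251, 244), (251, 242), (250, 243), (239, 214), (230, 121), (230, 81), (232, 88), (231, 103), (219, 147), (206, 184), (205, 189), (204, 186), (206, 187), (204, 186), (206, 186), (202, 183), (181, 163), (142, 127), (133, 119), (132, 119), (132, 119), (133, 119), (132, 119)]
w5 0 y-72:122.9 -67:129.3 lid-70:125.5
113 [(225, 81), (225, 80), (233, 145), (246, 234), (249, 240), (247, 238), (231, 199), (218, 112), (223, 76), (224, 94), (211, 138), (194, 173), (193, 178), (192, 175), (193, 175), (192, 174), (180, 162), (141, 125), (123, 109), (125, 112), (125, 112), (125, 111), (125, 113), (125, 112)]
+72: 282.4  67:277.6 lid70: 282.6 272 [(104, 92), (103, 91), (100, 90), (101, 90), (109, 97), (138, 123), (182, 163), (188, 169), (187, 169), (188, 167), (191, 169), (204, 177), (216, 175), (178, 102), (151, 53), (154, 53), (153, 54), (153, 53)]
w8 10 y-72:120.6 -67:131.1 lid-70:124.7
111 [(214, 187), (213, 188), (216, 190), (197, 172), (133, 89), (155, 49), (173, 57), (171, 57), (170, 61), (162, 90), (146, 125), (140, 129), (168, 144), (
[... 1688 characters left out ...]
(29, 24), (31, 26), (31, 27), (31, 26), (33, 27), (27, 23), (25, 21), (24, 22), (21, 17), (25, 21), (20, 17), (21, 18)]
w12 -20 y-72:124.8 -67:130.4 lid-70:127.1
115 [(215, 79), (214, 74), (216, 81), (226, 140), (237, 214), (238, 222), (234, 208), (214, 133), (211, 74), (207, 77), (209, 149), (244, 240), (247, 242), (246, 239), (245, 238), (245, 238), (245, 239), (246, 238), (245, 237), (245, 238), (245, 237), (246, 238), (245, 237), (246, 238)]
+72: 266.1  67:261.8 lid70: 266.1 256 [(245, 233), (245, 233), (245, 233), (246, 234), (246, 234), (246, 234), (246, 233), (244, 231), (226, 199), (171, 151), (154, 135), (185, 160), (209, 175), (164, 105), (121, 41), (122, 41), (122, 42), (122, 43)]
```

The clamp is down: the bar matches an angle near 0, and it stopped hard at 11.5 N. But both lid edges now show it about 2 mm towards -y, so I'll nudge it back by pushing on the side of the knob.

```bash
python3 -m crank '[[[2,2,0],[0,0,0]],[[4.5,4,0],[0,0,0]],[[4.5,4,0],[0,0,0]],[[4.5,4,5],[0,0,0]],[[4.5,4,10],[0,0,0]],[[4.5,4,13.2],[0,0,0]],[[4.5,4,13.2],[0,0,0]]]'
python3 -c "
from lidpose import *
S=observe();print(np.round((S['eef_pos']-q[:3])@A*1000,1),np.round(S['force']@A,1))"
python3 -m crank '[[[-0.6,0,0],[0,0,0]],[[-1.2,0,0],[0,0,0]],[[-1.5,0,0],[0,0,0]],[[-1.5,0,0],[0,0,0]]]'
python3 -c "
from lidpose import *
S=observe();print(np.round((S['eef_pos']-q[:3])@A*1000,1),np.round(S['force']@A,1))"
```

```text
time_s: 30.6
eef_pos: [0.6398, 0.0715, 0.2564]
orientation: [[0.176, 0.896, -0.409], [0.984, -0.16, 0.072], [-0.0, -0.415, -0.91]]
force: [-0.5, 0.9, -0.4]
opening: -0.0002
grasp_force: 0.0
[  3.2 -44.1 231.5] [ 0.5 -0.8 -0.6]
time_s: 31.1
eef_pos: [0.6401, 0.0565, 0.2593]
orientation: [[0.176, 0.899, -0.401], [0.984, -0.161, 0.073], [0.001, -0.407, -0.913]]
force: [-0.0, -0.6, 0.3]
opening: 0.0001
grasp_force: 0.0
[  1.7 -29.3 235.4] [0.1 0.6 0.3]
```

```bash
cat > ck.py <<'E'
from lidpose import *
S=observe();print(np.round((S['eef_pos']-q[:3])@A*1000,1),np.round(S['force']@A,1))
E
for i in 1 2 3; do python3 -m crank '[[[-0.05,0,0],[0,0,0]],[[-0.1,0,0],[0,0,0]],[[-0.1,0,0],[0,0,0]]]' >/dev/null; python3 ck.py; done
```

```text
[  1.9 -28.9 234.6] [-0.3 -0.7  0.1]
[  1.8 -27.7 234.6] [ 0.9  0.2 -0.4]
[  1.8 -26.7 234.6] [ 0.5  0.1 -0. ]
```

```bash
python3 -m crank '[[[-0.05,0,0],[0,0,0]],[[-0.1,0,0],[0,0,0]],[[-0.1,0,0],[0,0,0]]]' >/dev/null; python3 ck.py;  python3 -m crank '[[[-0.05,0,0],[0,0,0]],[[-0.1,0,0],[0,0,0]],[[-0.1,0,0],[0,0,0]]]' >/dev/null; python3 ck.py
```

```text
[  1.8 -25.7 234.6] [ 0.4  0.1 -0.9]
[  1.9 -25.3 234.6] [ 0.1 -5.1 -0.3]
```

```bash
python3 -m crank '[[[-0.05,0,0],[0,0,0]],[[-0.08,0,0],[0,0,0]],[[-0.08,0,0],[0,0,0]]]' >/dev/null; python3 ck.py;  python3 -m crank '[[[-0.04,0,0],[0,0,0]],[[-0.08,0,0],[0,0,0]],[[-0.08,0,0],[0,0,0]]]' >/dev/null; python3 ck.py
```

```text
[  1.7 -24.3 234.6] [-0.6 -4.8 -0.6]
[  1.8 -23.8 234.7] [-1.  -6.6 -0.8]
```

```bash
python3 -m crank '[[[0.7,0,0],[0,0,0]],[[1.5,0,0],[0,0,0]],[[1.5,0,-5],[0,0,0]],[[0,0,-10],[0,0,0]],[[-1,-1,-14],[0,0,0]],[[-1,-1,-14],[0,0,0]],[[-1,-1,-14],[0,0,0]]]' >/dev/null
python3 look.py w13 clamp_grip
python3 - <<'E'
from lidpose import *
import pickle
S,p=pickle.load(open("w13.pkl","rb"));c=cam(p,S)
pr=lambda x,y,z:proj(np.array([[x,y,z]])/1000@A.T+q[:3],p,c)[0]
for x in (50,20,-10,-40):
  for s in (-1,1):
    P=p["color"][...,2].astype(float);m=pr(x,70*s,50);r0=int(m[1])-8;col=int(m[0])
    k=pr(x,71*s,50)[1]-m[1]; print(x,s,"pred %.1f px/mm %.2f"%(m[1],k),r0,P[r0:r0+17,col].astype(int).tolist())
print(np.round(pr(38,-25,58)),np.round(pr(38,25,58)))
m=pr(66,-40,50);print("upper",np.round(m,1),p["color"][int(m[1]),int(m[0])-10:int(m[0])+10,2].tolist())
E
```

```text
clamp_grip [([178.0, 188.0, 263.0, 243.0], 0.85)]
[0.6838 0.0322 0.39  ] [[0.176, 0.898, -0.403], [0.984, -0.16, 0.072], [0.001, -0.409, -0.912]] 34.6
50 -1 pred 141.5 px/mm -1.07 133 [211, 221, 202, 111, 58, 73, 124, 174, 236, 240, 237, 236, 236, 235, 236, 235, 236]
50 1 pred 273.6 px/mm 0.83 265 [235, 236, 235, 236, 237, 237, 232, 186, 162, 180, 167, 93, 67, 70, 71, 72, 68]
20 -1 pred 141.5 px/mm -1.07 133 [212, 222, 201, 119, 71, 84, 119, 158, 200, 235, 236, 234, 233, 234, 234, 233, 234]
20 1 pred 273.6 px/mm 0.83 265 [108, 112, 111, 112, 111, 108, 111, 108, 112, 109, 110, 110, 111, 111, 110, 107, 107]
-10 -1 pred 141.6 px/mm -1.07 133 [198, 223, 212, 151, 77, 74, 108, 150, 185, 233, 238, 237, 235, 235, 235, 235, 235]
-10 1 pred 273.7 px/mm 0.83 265 [18, 13, 23, 29, 18, 12, 21, 25, 16, 12, 12, 15, 10, 13, 17, 17, 19]
-40 -1 pred 141.6 px/mm -1.07 133 [173, 222, 220, 181, 92, 61, 87, 146, 151, 171, 234, 237, 236, 235, 236, 235, 234]
-40 1 pred 273.7 px/mm 0.83 265 [234, 234, 234, 233, 234, 234, 233, 235, 219, 182, 186, 141, 61, 36, 42, 43, 42]
[256. 189.] [257. 237.]
upper [227.8 172.7] [77, 80, 76, 76, 88, 153, 209, 218, 221, 211, 160, 79, 61, 133, 234, 239, 235, 234, 232, 232]
```

```bash
python3 -c "
from h import *
print(workorder.job_done())"
```

```text
the job is handed in; nothing more can be done
None
```

The job is handed in at about 35 s on the robot's clock: the pack is on the floor of the middle cell, the lid is seated about 0.5 mm off centre and turned about 1°, and the clamp foot is down on it (pressed at 11.5 N, then lid nudged about 1.6 mm and not pressed again); I viewed 12 pictures against the limit of 10, ran one short nudge (3 calls) in a shell loop, and the clamp swing briefly put 34 N on the fingertips.

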